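# Contact-check the cameras with the click-on tester and pack them

## Task

Switch the tester on by pushing its end button fully in against the rubber face of the bench stop, then touch its probe tip to the brass contact on top of every camera on the bench, from the lowest camera to the tallest, holding it on each for two seconds. Then switch the tester off with another push against the stop, lay it back in its rest the way it lay, and stand all the cameras upright in the grey shipping tray. Leave the other things on the bench where they are.

Things in the scene. Friction and masses are not known exactly. Their poses are not given: they have to be found in the camera images.
- tester: handheld tester, 0.14 kg: black handle 120 mm long (x), 24 mm wide (y), 24 mm high, origin under its middle, centre line 12 mm up. At its +x end a thin steel probe bends straight down. At its -x end, on the centre line, is the steel end button, 16 mm across, its face 76 mm behind the origin when out. It lies in its rest, to be taken from above between the saddles.
- tester_tip (a point): tip of the probe, the underside of its round end: 75 mm ahead (+x) of the tester's origin and 43 mm below it
- tester_button (a joint): travel of the end button into the handle: 0 = out, 8 mm = fully in against its end; more than 5 mm clicks the tester. Sprung: starts to move at about 2 N, 6 N when fully in; comes out again when let go
- rest: fixed aluminium rest for the tester, origin under its middle: two U-shaped saddles (centres at x -42 and +42 mm, each 14 mm long, 42 mm wide), floors 60 mm above the bench, cheeks 31 mm apart inside and 9 mm high; a 70 mm gap between the saddles, over a 6 mm base plate
- rest_seat (a point): where the tester's origin belongs: midway between the saddles, at the height of their floors. The tester lies along the rest's x, probe to +x
- rest_tip (a point): where the probe tip belongs when the tester lies in its rest: 75 mm ahead (+x) of the seat, 17 mm above the bench
- stop: fixed upright steel bench stop with a rubber face 80 mm wide, looking along its own -x; the face reaches from 45 to 125 mm above the bench, the plate behind it to 130 mm. Origin on the bench below the face
- stop_face (a point): middle of the rubber face, 85 mm above the bench; the stop's -x points out of the face
- tray: fixed grey open shipping tray, outside 260 mm (x) x 215 mm (y), walls 5 mm thick and 32 mm high, floor 5 mm thick; origin under its centre. Roomy enough for four cameras, two by two
- puck_cam: the lowest camera: a round white puck, 58 mm across and 36 mm high, about 0.26 kg, loose; origin under the centre, lens to +x. Present in some runs only
- puck_cam_pad (a point): centre of the round brass test contact, 20 mm across, on the flat top of this camera, 10 mm behind (-x of) its centre, 36 mm up
- cube_cam: a white cube camera, 46 x 46 x 46 mm, about 0.26 kg, loose; origin under the centre, lens to +x. Present in some runs only
- cube_cam_pad (a point): centre of the round brass test contact, 20 mm across, on the flat top of this camera, 6 mm behind (-x of) its centre, 46 mm up
- bullet_cam: a long white block-shaped bullet camera: housing 84 mm along x, 38 mm wide along y, from 18 to 56 mm up, on a grey foot plate 70 x 54 mm, 8 mm thick; 56 mm high in all, about 0.26 kg, loose; origin under the centre, lens to +x. Present in some runs only
- bullet_cam_pad (a point): centre of the round brass test contact, 20 mm across, on the flat top of this camera, 20 mm behind (-x of) its centre, 56 mm up
- tower_cam: the tallest camera: a round upright white tower, 54 mm across up to 48 mm, narrowing above to 42 mm at its flat top, 66 mm high, about 0.26 kg, loose; origin under the centre, lens to +x. Present in some runs only
- tower_cam_pad (a point): centre of the round brass test contact, 20 mm across, on the flat top of this camera, 5 mm behind (-x of) its centre, 66 mm up
- tape: bystander: small roll of paper tape lying flat, 60 mm across, 18 mm high
- screwdriver: bystander: screwdriver lying on the bench, origin at mid length
- cleaner: bystander: white cleaner bottle, 64 mm across, 170 mm high
- jar: bystander: clear jar with black lid, 64 mm across, 75 mm high
- mug: bystander: white mug, 76 mm across, 90 mm high
- pliers: bystander: pliers with yellow grips lying on the bench, about 160 mm long, 12 mm high
There are look-alikes about, which are no part of the job. What is shaped like the cube_cam but brown is not meant.

How it is judged (in metres and radians):
On the way, in this order (a step that is already met when the one before it is completed fails the run):
1. the tester's end button is pushed in more than 5 mm against the bench stop (tester on) (value of joint tester_button above 0.005 m and contact force between tester_button and stop above 1 N), for 0.15 s.
2. the probe tip rests on the brass contact of the puck camera (within 10 mm of its centre, pressing more than 0.3 N) for one second (distance between tester_tip and puck_cam_pad below 0.01 m and contact force between tester and puck_cam above 0.3 N), for 1 s.
3. the probe tip rests on the brass contact of the cube camera (within 10 mm of its centre, pressing more than 0.3 N) for one second (distance between tester_tip and cube_cam_pad below 0.01 m and contact force between tester and cube_cam above 0.3 N), for 1 s.
4. the probe tip rests on the brass contact of the bullet camera (within 10 mm of its centre, pressing more than 0.3 N) for one second (distance between tester_tip and bullet_cam_pad below 0.01 m and contact force between tester and bullet_cam above 0.3 N), for 1 s.
5. the probe tip rests on the brass contact of the tower camera (within 10 mm of its centre, pressing more than 0.3 N) for one second (distance between tester_tip and tower_cam_pad below 0.01 m and contact force between tester and tower_cam above 0.3 N), for 1 s.
6. the end button is pushed in more than 5 mm against the bench stop once more (tester off) (all of step 1), for 0.15 s.
At the end, for the whole second after the job is handed in: The tester lies at rest in its rest as at the start (origin within 18 mm of its seat, probe tip within 22 mm of its place) and every camera that is present stands upright (within 0.15 rad) and still on the floor of the tray (distance between tester and rest_seat below 0.018 m and distance between tester_tip and rest_tip below 0.022 m and linear speed of each of tester, puck_cam, cube_cam, bullet_cam, tower_cam below 0.03 m/s and x of puck_cam in the frame of tray between -0.125 and 0.125 m and y of puck_cam in the frame of tray between -0.1025 and 0.1025 m and height (world z) of each of puck_cam, cube_cam, bullet_cam, tower_cam below 0.012 m and angle between each of puck_cam, cube_cam, bullet_cam, tower_cam's own z axis and vertical below 0.15 rad and x of cube_cam in the frame of tray between -0.125 and 0.125 m and y of cube_cam in the frame of tray between -0.1025 and 0.1025 m and x of bullet_cam in the frame of tray between -0.125 and 0.125 m and y of bullet_cam in the frame of tray between -0.1025 and 0.1025 m and x of tower_cam in the frame of tray between -0.125 and 0.125 m and y of tower_cam in the frame of tray between -0.1025 and 0.1025 m); the robot touches nothing.
It fails at once if a bystander is moved more than 6 cm (distance of any of tape, screwdriver, cleaner, jar, mug, pliers from where it was at the start of the episode above 0.06 m).
Of puck_cam, cube_cam, bullet_cam, tower_cam only 3 to 4 are there at a start; the rules pass over those that are not, and their reading is None.
At some moment in a run one of puck_cam, cube_cam, bullet_cam, tower_cam may be knocked a few centimetres aside while the robot is not near it.
It also fails if it takes over 208 s, if anything falls off the work surface, if the arm or the gripper's body presses on something with over 40 N, if the wrist force passes 120 N, or if a joint passes its speed limit or range.

## Robot

A 6-joint arm with a two-finger parallel gripper is mounted at the origin on the work surface. World frame = base frame: x ahead of the robot, y to its left, z up, the work surface at z = 0. Lengths are in mm, angles in rad, forces in N, time in s.
With the tool pointing down it reaches from about 350 to 850 mm from the base axis. Payload 8.1 kg.
Tool frame: the origin (TCP) lies between the finger pads; the fingertips stand 8 mm ahead of it and the grasp point (between the pads) lies 11 mm behind it; z points along the fingers, y is the direction in which the jaws open and shut (so a half turn about z gives the same grasp; the last joint's range is limited). The gripper opens to 93 mm and grips with 3 to 60 N. Pads are 15 mm wide; open, the fingers measure 128 mm over their backs; the gripper's body (75 mm by 188 mm) begins 65 mm behind the grasp point.
Start: joints at [-1.234, 0.13, 1.488, -0, 1.523, -0.085], TCP at [245.662, -547.408, 226.635] pointing down, gripper open.
Joint ranges: [-2.96, 2.96], [-0.89, 2.26], [0.02, 2.5], [-1.34, 4.48], [0, 2.73], [-2.66, 2.66]. Speed limits (rad/s): [2.39, 2.39, 2.79, 3.14, 3.14, 3.14].

## Interface

Orientations are given as a unit quaternion [w, x, y, z].
In Python, from rig import robot gives the robot as it stands.
- The arm moves only by the tool play_rows, never from a script. Its argument "deltas" is a list of rows, each a list of 3 entries, a list of its own where there are three numbers: the closure, from -1 (fully open) to 1 (shut), so that 0 is half open, then the shift along the world's x, y, z in mm, then the turn about the world's z in degrees. A call has 1 to 20 rows; each row shifts and turns the pose as measured when the row begins; what a row does not reach is not made up. A row lasts 1/12 s, in which the tool goes at most 41.7 mm and 7.16 degrees, less where a joint would pass 70% of its speed; a pose out of reach is approached as far as the arm can. A call with a gripper value outside its range is refused whole. The fingers move at their own pace and stop on an object; the grip force is fixed at half the most. Time passes only in rows, so rows that do not move let the fingers close. It gives the time, the measured TCP pose, the force and the opening at its end, in the units of the state.
- robot.get_state(): the state, without advancing time (a new reading comes with each control period).
- robot.read_camera(name): name is "scene" or "top" or "wrist"; returns (picture, depth): 480x640x3 uint8, red, green, blue; 480x640 float32, mm along the optical axis (not along the pixel's ray), 0 where there is no reading.
- robot.camera_model(name): a dict with "intrinsics" (3x3 intrinsics, pixels), "k1" (the pictures are not rectified: a ray, as slopes to the right and down, at radius r is drawn at 1 + k1 r^2 times it, then the intrinsics apply), "R" (3x3) and "t" (3): a world point X has camera coordinates R X + t; the wrist camera has in their place "mount" (4x4, takes a point from camera to tool coordinates, whose origin is the TCP and whose axes are the flange's). Camera axes: x right, y down, z forward; pixel columns grow to the right and rows downward; lengths in mm; the calibration is good to about 2 mm. A picture is of the moment at which its call begins: read the wrist's pose just before it. camera_model takes no time and is no camera call.
- robot.hand_in(): hands the job in, once; it reports no verdict.
Trained networks look in the newest picture that a camera, given by its name, has taken for a name from the list of things; names that differ only in an ending like _2 or _b are one class to them, and where a whole thing is asked for, a point or a joint stands for the part that bears it (a point fixed in the world has none). Each returns a list of dicts, best first, with "confidence" (0 to 1); they miss things now and then, are a little off and sometimes report something else, mostly with a low value. They report only what shows in the picture. A call takes as long as a camera call. They do not tell look-alikes from the thing itself.
- robot.search_frame(camera, label): "position" ([x, y, z] in mm, in the coordinates of the camera as it stood for that picture, good to about 4 mm: the middle of the surface that is visible of it).
The state is a dict: "time": time; "joint_positions": joint angles; "joint_velocities": joint speeds; "tau": joint torques, N m; "tcp_pos": TCP position; "eef_rot": TCP orientation; "contact_force": force on the tool from outside, world axes, zero at the start; "torque": the same for the moment, N m; "opening": opening from 0.0 (shut) to 1.0 (fully open).
Only numpy, scipy, OpenCV 4.12 (cv2) and the standard library are available. Lean on these libraries where they do the work, as an engineer would, in place of code of your own. Each camera call takes 0.05 s, during which the arm holds its last target.

## Working session

There is one attempt and no reset: what is moved stays moved. The work goes in short steps, Python scripts to look and compute and a tool call to move; the robot and the scene stay as the last step left them, time stands still between calls to the robot, and variables do not carry over. Pictures are saved under pics/ and viewed, and the job is handed in when it is done.

Besides the shell and the picture viewer there is one more tool, called after "Request:" in YAML: its name, and indented under it one key for each argument. play_rows: Moves the arm, as the interface text tells. Its arguments: {"type":"object","properties":{"deltas":{"type":"array"}},"required":["deltas"]}

```bash
ls -la; mkdir -p pics; cat > h.py <<'E'
import numpy as np, cv2, json
from rig import robot
def save(name,fn):
    im,d=robot.read_camera(name); cv2.imwrite('pics/'+fn+'.png',im[:,:,::-1]); np.save('pics/'+fn+'.npy',d); return im,d
E
python3 - <<'E'
from h import *
print(robot.get_state())
for n in ['scene','top','wrist']:
    save(n,n+'0'); print(n,robot.camera_model(n))
E
```

```text
total 12
drwxr-xr-x  3 agent agent 4096 Dec  6 06:20 .
drwxr-xr-x 23 root  root  4096 Dec  6 06:20 ..
drwxr-xr-x  2 agent agent 4096 Dec  6 06:20 pics
{'time': 0.0, 'joint_positions': array([-1.23439716e+00,  1.31161056e-01,  1.48928703e+00,  1.01302940e-05,
        1.52303653e+00, -8.53941020e-02]), 'joint_velocities': array([-3.31263700e-06, -2.88552114e-04,  1.52119924e-03, -9.31986934e-04,
        9.83167255e-05, -4.04787311e-04]), 'tau': array([-2.60675333e-03, -5.59847403e+01, -4.91756451e+01,  7.65046407e-02,
        3.55664478e-02, -1.94260756e-04]), 'tcp_pos': array([ 245.47503344, -546.85734176,  225.58327468]), 'eef_rot': array([-9.39173682e-04,  9.77843224e-01,  2.09336417e-01, -1.13392198e-04]), 'contact_force': array([-0.55503856,  0.0425058 , -0.01468901]), 'torque': array([0.03969852, 0.0299895 , 0.00930042]), 'opening': 0.9996078613350085}
scene {'intrinsics': array([[484.93575424,   0.        , 314.7250454 ],
       [  0.        , 484.93575424, 245.61663635],
       [  0.        ,   0.        ,   1.        ]]), 'k1': 0.0007617599362852149, 'R': array([[ 0.09731781, 
[... 450 characters left out ...]
99922218, -0.0115987 , -0.0376897 ],
       [ 0.03776241, -0.00611523, -0.99926803]]), 't': array([ -27.1660499 ,  547.69079547, 1006.04319462])}
wrist {'intrinsics': array([[370.86954498,   0.        , 316.35252747],
       [  0.        , 370.86954498, 240.9170758 ],
       [  0.        ,   0.        ,   1.        ]]), 'k1': -0.06488560560732858, 'mount': array([[-9.78899015e-04, -9.56328639e-01, -2.92291937e-01,
         7.96803106e+01],
       [ 9.99999508e-01, -9.83236577e-04, -1.32063977e-04,
         2.44502738e-01],
       [-1.61095560e-04, -2.92291922e-01,  9.56329131e-01,
        -1.58110611e+02],
       [ 0.00000000e+00,  0.00000000e+00,  0.00000000e+00,
         1.00000000e+00]])}
```

View pics/top0.png

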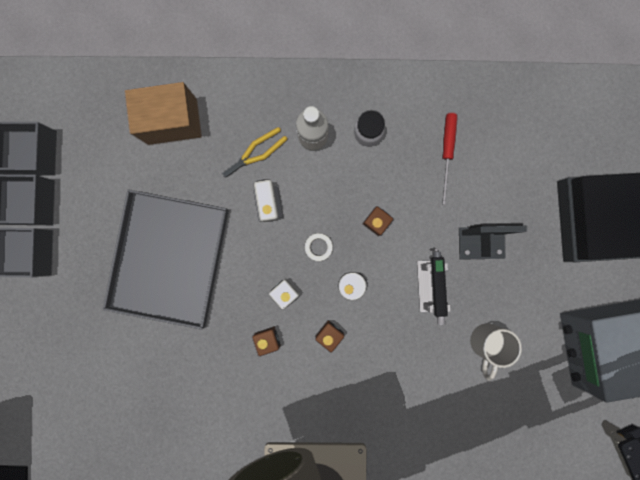

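View pics/scene0.png

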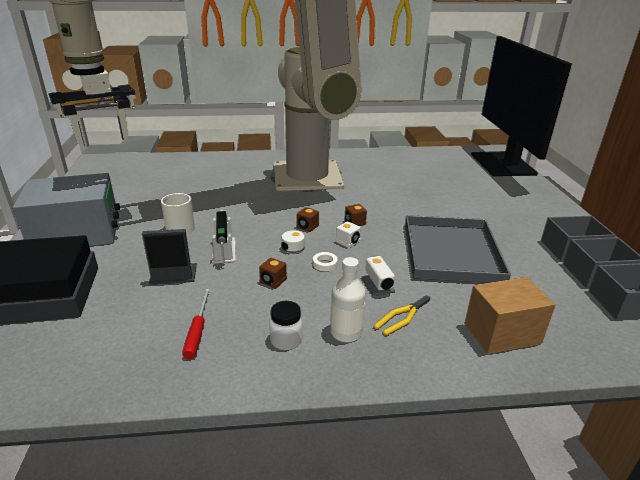

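View pics/wrist0.png

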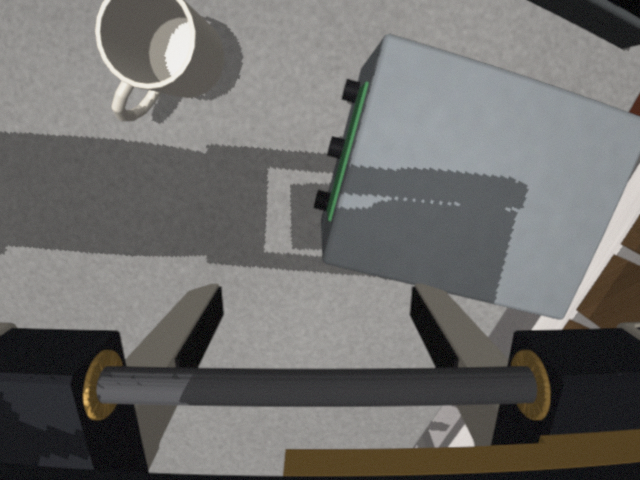

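```bash
python3 - <<'E'
import cv2
a=cv2.imread('pics/top0.png')[200:360,390:540]; cv2.imwrite('pics/c1.png',cv2.resize(a,None,fx=4,fy=4,interpolation=2)[:600])
a=cv2.imread('pics/scene0.png')[190:300,130:260]; cv2.imwrite('pics/c2.png',cv2.resize(a,None,fx=5,fy=5,interpolation=2))
E
```

```text
(no output)
```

View pics/c1.png

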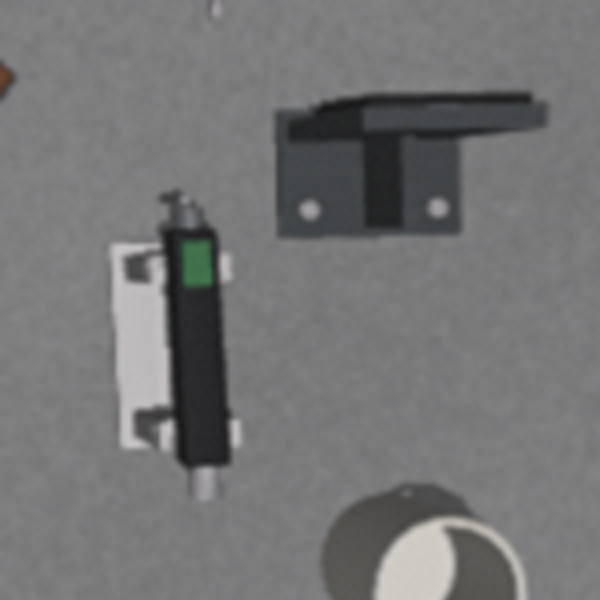

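View pics/c2.png

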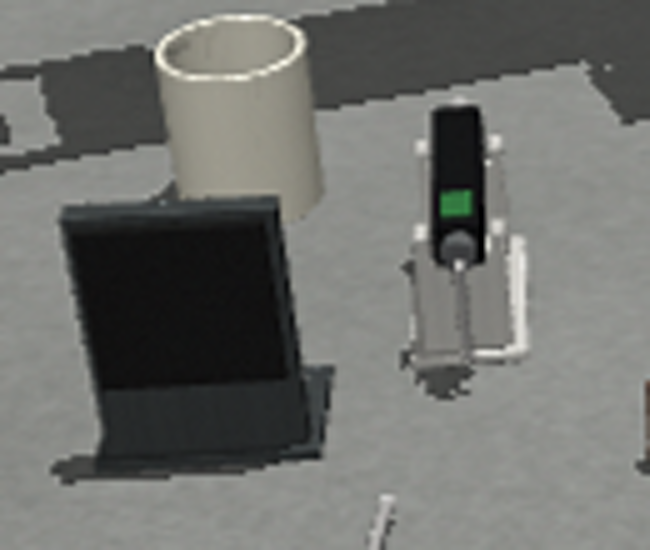

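```bash
cat >> h.py <<'E'
from scipy.spatial.transform import Rotation as Ro
def T_tool(st=None):
    st=st or robot.get_state(); q=st['eef_rot']; T=np.eye(4); T[:3,:3]=Ro.from_quat([q[1],q[2],q[3],q[0]]).as_matrix(); T[:3,3]=st['tcp_pos']; return T
def cam2world(name,P,T=None):
    m=robot.camera_model(name); P=np.atleast_2d(P)
    if name=='wrist':
        M=(T if T is not None else T_tool())@m['mount']; return P@M[:3,:3].T+M[:3,3]
    return (P-m['t'])@m['R']
def rays(name,uv):
    m=robot.camera_model(name);uv=np.array(uv,float).reshape(-1,1,2)
    n=cv2.undistortPoints(uv,m['intrinsics'],np.array([m['k1'],0,0,0,0]))[:,0]
    return np.c_[n,np.ones(len(n))]
def px(name,uv,d,T=None):
    uv=np.array(uv).reshape(-1,2); z=np.array([d[int(round(v)),int(round(u))] for u,v in uv])
    return cam2world(name,rays(name,uv)*z[:,None],T)
def pxz(name,uv,z,T=None):
    r=rays(name,uv); A=cam2world(name,r,T); O=cam2world(name,np.zeros((1,3)),T); D=A-O
    return O+D*((z-O[:,2])/D[:,2])[:,None]
def cloud(name,d,T=None):
    u,v=np.meshgrid(np.arange(640),np.arange(480)); r=rays(name,np.c_[u.ravel(),v.ravel()])
    return cam2world(name,r*d.reshape(-1,1),T).reshape(480,640,3)
np.set_printoptions(precision=1,suppress=True)
E
python3 - <<'E'
from h import *
d={'top':np.load('pics/top0.npy'),'scene':np.load('pics/scene0.npy')}
for c in ['top','scene']:
    for l in ['tester','rest','stop','tray','puck_cam','cube_cam','bullet_cam','tower_cam','tape','screwdriver','cleaner','jar','mug','pliers']:
        r=robot.search_frame(c,l)
        print(c,l,[(round(x['confidence'],2),cam2world(c,x['position'])[0].round(0).tolist()) for x in r][:4])
print(robot.get_state()['time'])
print('table',px('top',[(200,380),(320,180),(400,350),(560,120)],d['top']))
print('pads',px('top',[(348,289),(285,297),(267,209)],d['top']))
print('pads',px('scene',[(295,234),(351,228),(375,262)],d['scene']))
print('tester',px('top',[(437,252),(441,260),(439,285),(441,310),(441,319)],d['top']))
E
```

```text
top tester [(0.72, [452.0, -246.0, 87.0]), (0.18, [326.0, -378.0, 46.0])]
top rest [(0.66, [448.0, -231.0, 11.0])]
top stop [(0.77, [552.0, -353.0, 20.0])]
top tray [(0.94, [497.0, 327.0, 8.0])]
top puck_cam [(0.95, [454.0, -72.0, 33.0])]
top cube_cam [(0.97, [341.0, -25.0, 47.0]), (0.92, [582.0, -122.0, 44.0]), (0.77, [336.0, 100.0, 47.0]), (0.75, [431.0, 69.0, 42.0])]
top bullet_cam [(0.94, [623.0, 107.0, 56.0]), (0.69, [767.0, -274.0, 24.0])]
top tower_cam []
top tape [(0.63, [533.0, -1.0, 19.0]), (0.57, [556.0, -352.0, 19.0])]
top screwdriver [(0.78, [763.0, -277.0, 27.0])]
top cleaner [(0.94, [757.0, 12.0, 113.0])]
top jar [(0.55, [776.0, -100.0, 79.0]), (0.17, [329.0, -381.0, 48.0])]
top mug [(0.91, [330.0, -377.0, 45.0])]
top pliers [(0.92, [735.0, 137.0, 12.0]), (0.42, [431.0, 75.0, 44.0])]
scene tester [(0.67, [483.0, -244.0, 82.0])]
scene rest [(0.71, [743.0, 134.0, 13.0]), (0.67, [496.0, -240.0, 27.0])]
scene stop [(0.76, [581.0, -356.0, 70.0])]
scene tray [(0.68, [509.0, 327.0, 2.0])]
scene puck_cam [(0.86, [467.0, -77.0, 28.0]), (0.42, [445.0, 65.0, 31.0])]
scene cube_ca
[... 279 characters left out ...]
3.0, 12.0])]
scene screwdriver [(0.83, [784.0, -277.0, 20.0]), (0.47, [494.0, -240.0, 30.0])]
scene cleaner [(0.66, [797.0, 7.0, 87.0]), (0.43, [497.0, -238.0, 28.0])]
scene jar [(0.96, [803.0, -107.0, 52.0])]
scene mug [(0.84, [359.0, -365.0, 62.0]), (0.45, [496.0, -239.0, 29.0])]
scene pliers [(0.81, [741.0, 134.0, 13.0])]
1.55
table [[ 240.1  248.9    1.3]
 [ 676.7   -4.6   -1.1]
 [ 309.4 -181.7    2.8]
 [ 817.4 -535.1    2.5]]
pads [[441.8 -66.4  35.1]
 [424.4  64.7  44. ]
 [605.9 103.5  55.9]]
pads [[443.8 -66.3  36.3]
 [442.1  75.8  46.8]
 [613.7 101.5  57. ]]
tester [[ 520.9 -242.6   79.2]
 [ 505.  -248.6   87.7]
 [ 455.1 -245.3   85.5]
 [ 405.6 -249.    87.5]
 [ 386.8 -251.1   79.6]]
```

Request:
play_rows:
  deltas:
    - [-1, [20, 28, 6], -2]
    - [-1, [20, 28, 6], -2]
    - [-1, [20, 28, 6], -2]
    - [-1, [20, 28, 5], -2]
    - [-1, [20, 28, 5], -2]
    - [-1, [20, 28, 5], -2]
    - [-1, [20, 28, 0], -2]
    - [-1, [20, 28, 0], -2]
    - [-1, [20, 28, 0], -2]
    - [-1, [20, 28, 0], -2]
    - [-1, [0, 0, 0], 0]
    - [-1, [0, 0, 0], 0]

```text
time: 2.55
tcp_pos: [450.5, -253.7, 261.3]
eef_rot: [-0.0, 1.0, 0.026, 0.002]
contact_force: [-0.8, -0.0, 0.6]
opening: 1.001
```

```bash
python3 - <<'E'
from h import *
s=robot.get_state();print(s['time'],s['tcp_pos'],s['joint_positions'],np.degrees(np.arctan2(T_tool()[1,0],T_tool()[0,0])))
np.save('pics/w1T.npy',T_tool());save('wrist','w1');save('top','top1')
E
```

```text
2.55 [ 450.5 -253.7  261.3] [-0.6 -0.1  1.7  0.   1.6  0.9] 2.925132351412315
```

View pics/w1.png

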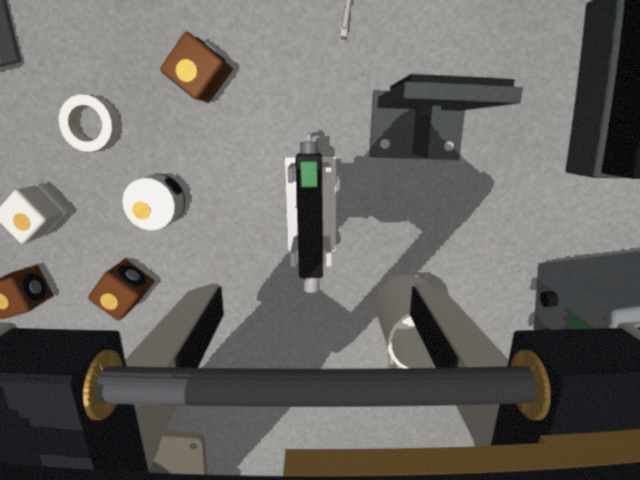

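View pics/top1.png

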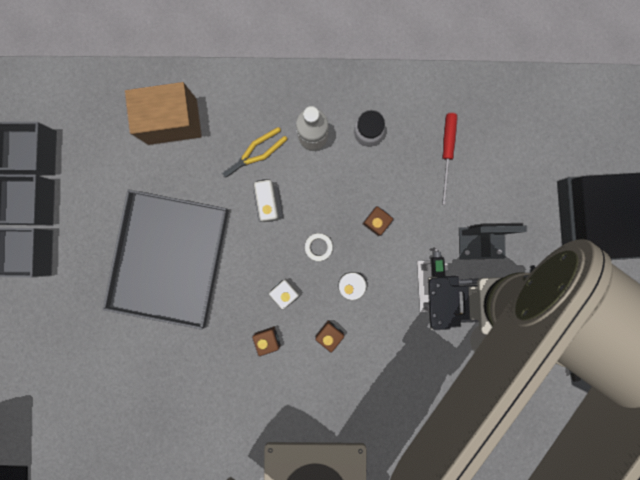

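```bash
python3 - <<'E'
from h import *
def seg(C,box,zr):
    m=(C[...,0]>box[0])&(C[...,0]<box[1])&(C[...,1]>box[2])&(C[...,1]<box[3])&(C[...,2]>zr[0])&(C[...,2]<zr[1])
    return C[m]
def rect(P):
    r=cv2.minAreaRect(P[:,:2].astype(np.float32)); return r
for n,f,T in [('wrist','w1',np.load('pics/w1T.npy')),('top','top0',None)]:
    C=cloud(n,np.load(f'pics/{f}.npy'),T)
    P=seg(C,(380,520,-275,-220),(78,100)); print(n,'tester',len(P),rect(P),np.median(P[:,2]))
    Q=P-np.median(P,0); 
    for lo,hi in [(390,420),(420,450),(450,480),(480,510)]:
        s=P[(P[:,0]>lo)&(P[:,0]<hi)]; print('  ',lo,s[:,1].min(),s[:,1].max(),np.median(s[:,1]))
    print('  x', P[:,0].min(),P[:,0].max())
    P=seg(C,(480,640,-420,-280),(115,145)); print('stop top',rect(P),np.median(P[:,2]),P.min(0),P.max(0))
    P=seg(C,(480,640,-420,-280),(3,20)); print('stop base',rect(P),np.median(P[:,2]))
    P=seg(C,(380,520,-290,-190),(4,12)); print('rest base',rect(P),np.median(P[:,2]))
    P=seg(C,(410,500,-110,-40),(28,50)); print('puck',rect(P),np.median(P[:,2]))
    P=seg(C,(390,480,25,115),(40,60)); print('cube',rect(P),np.median(P[:,2]))
    P=seg(C,(570,690,60,150),(45,70)); print('bullet',len(P)and rect(P),np.median(P[:,2]))
    P=seg(C,(300,700,150,500),(22,45)); print('tray',len(P)and rect(P),np.median(P[:,2]))
E
```

```text
wrist tester 3377 ((449.46905517578125, -248.31210327148438), (139.13153076171875, 24.058244705200195), 3.632884979248047) 83.86401990351226
   390 -263.086966325183 -238.6361764818537 -251.07601227979438
   420 -261.5269553119096 -236.59645744304493 -249.18285175280647
   450 -259.9753785426661 -234.59121749931114 -247.5882668547148
   480 -258.3774604564935 -232.80388969045447 -245.49945441069337
  x 380.1303333266088 519.0701717501187
stop top ((566.3756713867188, -358.32403564453125), (18.830781936645508, 90.71122741699219), 1.6766552925109863) 129.42980673749983 [ 556.1 -403.8  115.1] [ 576.5 -313.   133. ]
stop base ((531.8688354492188, -357.6827697753906), (111.700439453125, 71.793212890625), 79.93524932861328) 6.17166301750234
rest base ((446.7763671875, -248.3074493408203), (108.47142028808594, 55.65326690673828), 3.6639323234558105) 5.9945327827555275
puck ((445.89385986328125, -75.83856964111328), (56.497127532958984, 57.93265914916992), 83.72574615478516) 35.91714899961249
cube ((427.9936828613281, 67.78355407714844), (47.411346435546875, 47.493202209472656), 41.435520172
[... 677 characters left out ...]
039062, -349.5693054199219), (157.36956787109375, 139.25624084472656), 0.5693313479423523) 5.893831670914934
rest base ((451.38763427734375, -240.29983520507812), (133.86245727539062, 100.08246612548828), 1.992092490196228) 6.1759882006273035
puck ((448.8198547363281, -73.70226287841797), (55.8646125793457, 56.27269744873047), 69.1482162475586) 35.94171965423376
cube ((430.6361083984375, 69.46314239501953), (46.87968444824219, 46.1858024597168), 41.92556381225586) 45.55592517114074
bullet ((626.3012084960938, 108.73600006103516), (85.78675842285156, 38.27458953857422), 10.667195320129395) 55.7152352493968
tray ((501.06805419921875, 322.498046875), (217.51498413085938, 262.29022216796875), 80.14014434814453) 30.789230093296666
  return _methods._mean(a, axis=axis, dtype=dtype,
  ret = ret.dtype.type(ret / rcount)
```

```bash
python3 - <<'E'
from h import *
T=np.load('pics/w1T.npy');d=np.load('pics/w1.npy')
print(pxz('wrist',[(310,153),(311,278),(311,291),(310,141)],84,T))
print(pxz('top',[(437.5,257.5),(441,315.5)],84))
# saddles
C=cloud('wrist',d,T); m=(abs(C[...,0]-450)<80)&(abs(C[...,1]+248)<30)&(C[...,2]>55)&(C[...,2]<73)
P=C[m]; 
for s in (P[:,1]<-262),(P[:,1]>-234): 
    print(np.histogram(P[s][:,0],bins=np.arange(375,530,5)))
a=cv2.imread('pics/w1.png')[125:305,250:370]; cv2.imwrite('pics/c3.png',cv2.resize(a,None,fx=3.3,fy=3.3,interpolation=2))
E
```

```text
[[ 509.6 -246.1   84. ]
 [ 390.6 -252.4   84. ]
 [ 376.8 -253.1   84. ]
 [ 519.9 -245.6   84. ]]
[[ 509.9 -242.5   84. ]
 [ 394.3 -249.9   84. ]]
(array([ 0,  0,  0,  0,  8, 43, 40, 58,  0,  0,  0,  0,  0,  0,  0,  0,  0,
        0,  0,  0,  0, 18, 26, 29, 10,  0,  0,  0,  0,  0]), array([375, 380, 385, 390, 395, 400, 405, 410, 415, 420, 425, 430, 435,
       440, 445, 450, 455, 460, 465, 470, 475, 480, 485, 490, 495, 500,
       505, 510, 515, 520, 525]))
(array([ 0,  0,  0,  0,  9, 14, 15, 17,  0,  0,  0,  0,  0,  0,  0,  0,  0,
        0,  0,  0,  3, 42, 41, 50,  0,  0,  0,  0,  0,  0]), array([375, 380, 385, 390, 395, 400, 405, 410, 415, 420, 425, 430, 435,
       440, 445, 450, 455, 460, 465, 470, 475, 480, 485, 490, 495, 500,
       505, 510, 515, 520, 525]))
```

View pics/c3.png

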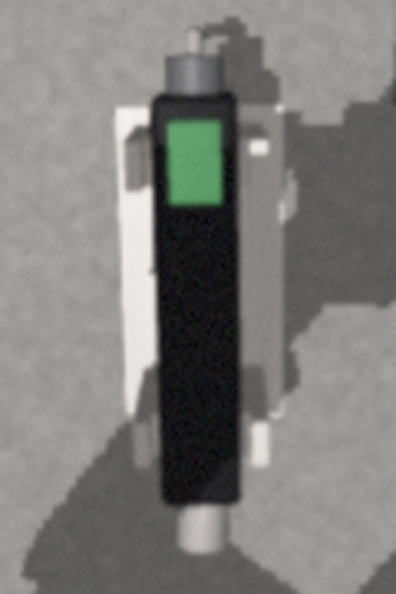

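Request:
play_rows:
  deltas:
    - [-1, [-1, 3, -20], 0.4]
    - [-1, [-0.5, 2, -30], 0.3]
    - [-1, [0, 0, -30], 0]
    - [-1, [0, 0, -30], 0]
    - [-1, [0, 0, -30], 0]
    - [-1, [0, 0, -25], 0]
    - [-1, [0, 0, -15], 0]
    - [-1, [0, 0, -8], 0]
    - [-1, [0, 0, 0], 0]
    - [-1, [0, 0, 0], 0]

```text
time: 3.48
tcp_pos: [440.8, -262.3, 68.3]
eef_rot: [0.003, 1.0, 0.024, 0.003]
contact_force: [0.6, 0.2, 0.1]
opening: 0.999
```

Request:
play_rows:
  deltas:
    - [-1, [4, 7, 0], 0.5]
    - [-1, [4, 6, 0], 0.4]
    - [-1, [0, 0, -4], 0]
    - [-1, [0, 0, -3], 0]
    - [-1, [0, 0, 0], 0]
    - [-1, [0, 0, 0], 0]

```text
time: 3.98
tcp_pos: [453.3, -251.0, 67.0]
eef_rot: [0.006, 0.999, 0.033, 0.007]
contact_force: [-0.1, 0.3, -0.0]
opening: 0.998
```

```bash
cat >> h.py <<'E'
def show():
    s=robot.get_state(); R=T_tool(s)[:3,:3]
    print('t',round(s['time'],2),'tcp',s['tcp_pos'],'yaw',round(np.degrees(np.arctan2(R[1,0],R[0,0])),2),'zaxis tilt deg',np.degrees(R[:2,2]).round(2),'F',s['contact_force'],'q',s['joint_positions'].round(3),'op',round(s['opening'],3))
    return s
E
python3 - <<'E'
from h import *
show(); robot.read_camera('wrist'); show(); robot.read_camera('wrist'); show()
E
```

```text
t 3.98 tcp [ 453.3 -251.    67. ] yaw 3.74 zaxis tilt deg [ 0.8 -0.7] F [-0.1  0.3 -0. ] q [-0.6  0.   1.9 -0.   1.2  0.9] op 0.998
t 4.03 tcp [ 453.2 -251.    67. ] yaw 3.73 zaxis tilt deg [ 0.8 -0.7] F [ 0.2 -0.  -0.1] q [-0.6  0.   1.9 -0.   1.2  0.9] op 1.0
t 4.08 tcp [ 453.1 -251.    66.9] yaw 3.73 zaxis tilt deg [ 0.8 -0.7] F [ 0.2  0.6 -0.8] q [-0.6  0.   1.9 -0.   1.2  0.9] op 1.005
```

Request:
play_rows:
  deltas:
    - [-1, [-3, 2, -3], 0]
    - [-1, [0, 0, -2], 0]
    - [-1, [0, 0, 0], 0]
    - [-1, [0, 0, 0], 0]

```text
time: 4.42
tcp_pos: [449.5, -248.9, 61.4]
eef_rot: [0.006, 0.999, 0.032, 0.007]
contact_force: [0.4, 0.1, 0.3]
opening: 1.001
```

```bash
python3 - <<'E'
from h import *
show(); save('wrist','w2')
E
```

```text
t 4.42 tcp [ 449.5 -248.9   61.4] yaw 3.71 zaxis tilt deg [ 0.8 -0.6] F [0.4 0.1 0.3] q [-0.6  0.   1.9 -0.   1.2  0.9] op 1.001
```

View pics/w2.png

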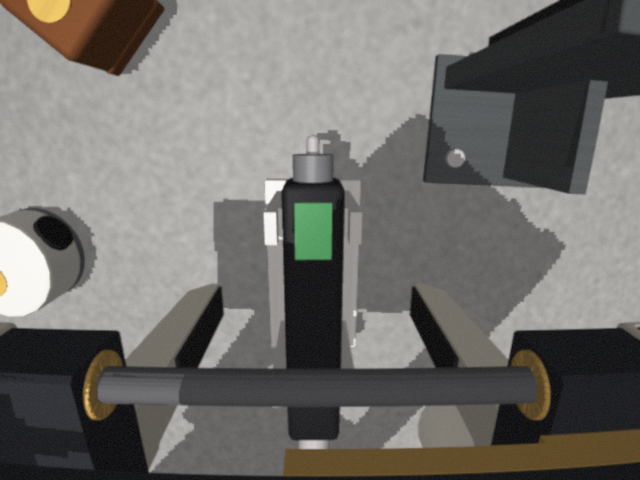

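Request:
play_rows:
  deltas:
    - [1, [0, 0, 0], 0]
    - [1, [0, 0, 0], 0]
    - [1, [0, 0, 0], 0]
    - [1, [0, 0, 0], 0]
    - [1, [0, 0, 0], 0]
    - [1, [0, 0, 0], 0]
    - [1, [0, 0, 0], 0]
    - [1, [0, 0, 0], 0]

```text
time: 5.13
tcp_pos: [449.7, -249.2, 61.6]
eef_rot: [0.006, 0.999, 0.032, 0.007]
contact_force: [0.5, 0.1, 0.2]
opening: 0.478
```

```bash
python3 - <<'E'
from h import *
show()
E
```

```text
t 5.13 tcp [ 449.7 -249.2   61.6] yaw 3.7 zaxis tilt deg [ 0.8 -0.7] F [0.5 0.1 0.2] q [-0.6  0.   1.9 -0.   1.2  0.9] op 0.478
```

Request:
play_rows:
  deltas:
    - [1, [0, 0, 0], 0]
    - [1, [0, 0, 0], 0]
    - [1, [0, 0, 0], 0]
    - [1, [0, 0, 0], 0]
    - [1, [0, 0, 0], 0]
    - [1, [0, 0, 0], 0]
    - [1, [0, 0, 5], 0]
    - [1, [0, 0, 8], 0]
    - [1, [0, 0, 10], 0]
    - [1, [0, 0, 10], 0]
    - [1, [0, 0, 10], 0]
    - [1, [0, 0, 0], 0]

```text
time: 6.13
tcp_pos: [448.9, -248.7, 108.7]
eef_rot: [0.005, 0.999, 0.032, 0.006]
contact_force: [0.8, -0.2, -1.4]
opening: 0.256
```

```bash
python3 - <<'E'
from h import *
show(); save('wrist','w3')
E
```

```text
t 6.13 tcp [ 448.9 -248.7  108.7] yaw 3.7 zaxis tilt deg [ 0.8 -0.6] F [ 0.8 -0.2 -1.4] q [-0.6 -0.   1.9 -0.   1.3  0.9] op 0.256
```

View pics/w3.png

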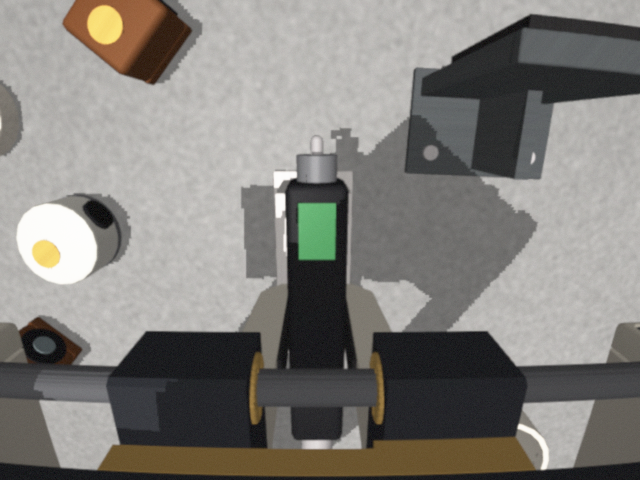

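Request:
play_rows:
  deltas:
    - [1, [0, 0, 18], 0]
    - [1, [0, 0, 18], 0]
    - [1, [0, 0, 18], 0]
    - [1, [0, 0, 18], 0]
    - [1, [0, 0, 18], 0]
    - [1, [18, -8, 0], 0]
    - [1, [18, -8, 0], 0]
    - [1, [18, -8, 0], 0]
    - [1, [18, -8, 0], 0]
    - [1, [18, -8, 0], 0]
    - [1, [18, -8, 0], 0]
    - [1, [18, -8, 0], 0]
    - [1, [18, -8, 0], 0]
    - [1, [18, -8, 0], 0]
    - [1, [18, -8, 0], 0]
    - [1, [18, -8, 0], 0]
    - [1, [18, -8, 0], 0]
    - [1, [18, -8, 0], 0]
    - [1, [18, -8, 0], 0]
    - [1, [0, 0, 0], 0]

```text
time: 7.85
tcp_pos: [708.0, -362.7, 192.3]
eef_rot: [0.003, 0.999, 0.032, 0.002]
contact_force: [-0.3, 0.2, -1.3]
opening: 0.257
```

```bash
python3 - <<'E'
from h import *
show(); save('top','top2')
E
```

```text
t 7.85 tcp [ 708.  -362.7  192.3] yaw 3.66 zaxis tilt deg [ 0.2 -0.3] F [-0.3  0.2 -1.3] q [-0.5  0.7  0.8 -0.   1.6  1. ] op 0.257
```

View pics/top2.png

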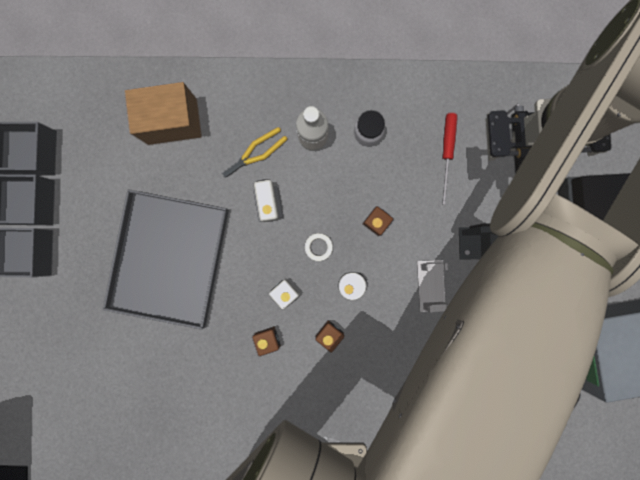

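Request:
play_rows:
  deltas:
    - [1, [0, 0, -18], 0]
    - [1, [0, 0, -18], 0]
    - [1, [0, 0, -18], 0]
    - [1, [0, 0, -18], 0]
    - [1, [0, 0, -18], 0]
    - [1, [0, 0, -14], 0]
    - [1, [0, 0, -5], 0]
    - [1, [0, 0, 0], 0]
    - [1, [0, 0, 0], 0]

```text
time: 8.65
tcp_pos: [703.1, -360.7, 80.5]
eef_rot: [0.003, 0.999, 0.032, 0.001]
contact_force: [-0.2, 0.6, -1.8]
opening: 0.256
```

```bash
python3 - <<'E'
from h import *
show()
E
```

```text
t 8.65 tcp [ 703.1 -360.7   80.5] yaw 3.66 zaxis tilt deg [ 0.2 -0.3] F [-0.2  0.6 -1.8] q [-0.5  0.7  1.  -0.   1.4  1. ] op 0.256
```

Request:
play_rows:
  deltas:
    - [1, [-10, 0, 0], 0]
    - [1, [-12, 0, 0], 0]
    - [1, [-10, 0, 0], 0]
    - [1, [-8, 0, 0], 0]
    - [1, [0, 0, 0], 0]
    - [1, [0, 0, 0], 0]

```text
time: 9.15
tcp_pos: [665.5, -362.6, 90.2]
eef_rot: [0.006, 0.999, 0.032, 0.006]
contact_force: [0.9, -0.4, -1.0]
opening: 0.259
```

```bash
python3 - <<'E'
from h import *
show(); save('wrist','w4')
E
```

```text
t 9.15 tcp [ 665.5 -362.6   90.2] yaw 3.7 zaxis tilt deg [ 0.8 -0.6] F [ 0.9 -0.4 -1. ] q [-0.6  0.6  1.1 -0.   1.4  0.9] op 0.259
```

View pics/w4.png

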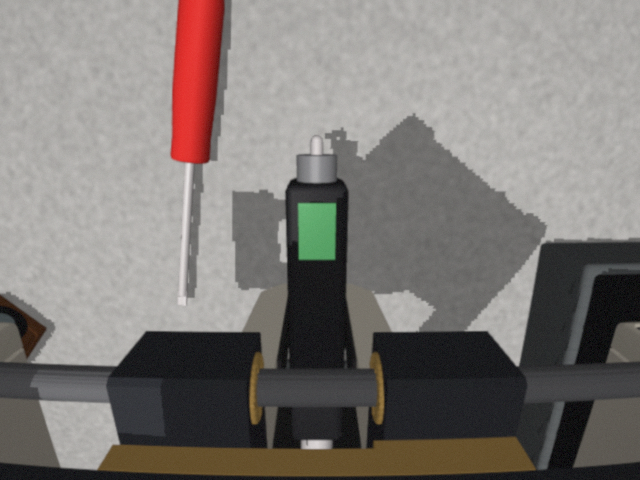

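Request:
play_rows:
  deltas:
    - [1, [0, 2, -7], 0]
    - [1, [0, 0, -6], 0]
    - [1, [-3, 0, 0], 0]
    - [1, [-3, 0, 0], 0]
    - [1, [0, 0, 0], 0]
    - [1, [0, 0, 0], 0]

```text
time: 9.7
tcp_pos: [661.3, -360.1, 76.7]
eef_rot: [0.006, 0.999, 0.033, 0.007]
contact_force: [0.5, 1.0, -2.1]
opening: 0.258
```

```bash
python3 - <<'E'
from h import *
show()
E
```

```text
t 9.7 tcp [ 661.3 -360.1   76.7] yaw 3.78 zaxis tilt deg [ 0.9 -0.7] F [ 0.5  1.  -2.1] q [-0.6  0.6  1.2 -0.   1.3  0.9] op 0.258
```

Request:
play_rows:
  deltas:
    - [1, [-3, 0, 0], 0]
    - [1, [-3, 0, 0], 0]
    - [1, [-3, 0, 0], 0]
    - [1, [0, 0, 0], 0]

```text
time: 10.03
tcp_pos: [651.7, -360.1, 76.6]
eef_rot: [0.006, 0.999, 0.033, 0.007]
contact_force: [2.6, 0.1, -2.4]
opening: 0.257
```

Request:
play_rows:
  deltas:
    - [1, [-2.5, 0, 0], 0]
    - [1, [-2.5, 0, 0], 0]
    - [1, [-2, 0, 0], 0]
    - [1, [0, 0, 0], 0]
    - [1, [0, 0, 0], 0]

```text
time: 10.45
tcp_pos: [646.4, -360.2, 77.5]
eef_rot: [0.007, 0.999, 0.033, 0.01]
contact_force: [5.1, 0.0, -4.9]
opening: 0.255
```

Request:
play_rows:
  deltas:
    - [1, [-2, 0, -1], 0]
    - [1, [-2, 0, 0], 0]
    - [1, [-1, 0, 0], 0]
    - [1, [0, 0, 0], 0]
    - [1, [0, 0, 0], 0]
    - [1, [0, 0, 0], 0]

```text
time: 10.95
tcp_pos: [645.9, -360.2, 78.6]
eef_rot: [0.008, 0.999, 0.034, 0.015]
contact_force: [4.6, -1.7, -3.8]
opening: 0.251
```

```bash
python3 - <<'E'
from h import *
show(); save('scene','sc1'); a=cv2.imread('pics/sc1.png')[170:300,100:290]; cv2.imwrite('pics/c4.png',cv2.resize(a,None,fx=4,fy=4,interpolation=2))
E
```

```text
t 10.95 tcp [ 645.9 -360.2   78.6] yaw 3.88 zaxis tilt deg [ 1.8 -0.9] F [ 4.6 -1.7 -3.8] q [-0.6  0.6  1.2  0.   1.3  0.9] op 0.251
```

View pics/c4.png

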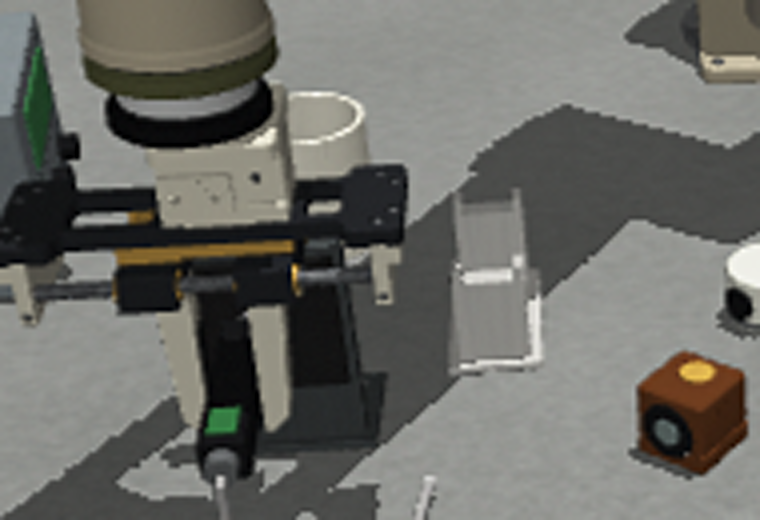

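```bash
python3 - <<'E'
from h import *
np.save('pics/w5T.npy',T_tool()); im,d=save('wrist','w5'); 
C=cloud('wrist',d); 
for f,T in(('w3',None),('w5',None)):
    C=cloud('wrist',np.load(f'pics/{f}.npy'),np.eye(4))
    print(f,[C[v,317] for v in (145,165,190,210,250,280,430,447)])
E
```

```text
w3 [array([73.5,  1.2, -8.2]), array([ 66.6,   1.1, -17.9]), array([ 57.8,   1.1, -21. ]), array([ 50.6,   1.1, -23.2]), array([ 35. ,   1.1, -23.2]), array([ 21.8,   1.1, -21.3]), array([-52.3,   1.1, -23.2]), array([-67. ,   1.1, -19.1])]
w5 [array([73.6,  1.1, -9.6]), array([ 66.6,   1.1, -17.9]), array([ 58. ,   1.1, -22.8]), array([ 50.8,   1.1, -24.1]), array([ 35. ,   1.1, -23.2]), array([ 22. ,   1.1, -22. ]), array([-53.3,   1.1, -22.2]), array([-67.1,   1.1, -19. ])]
```

View pics/w5.png

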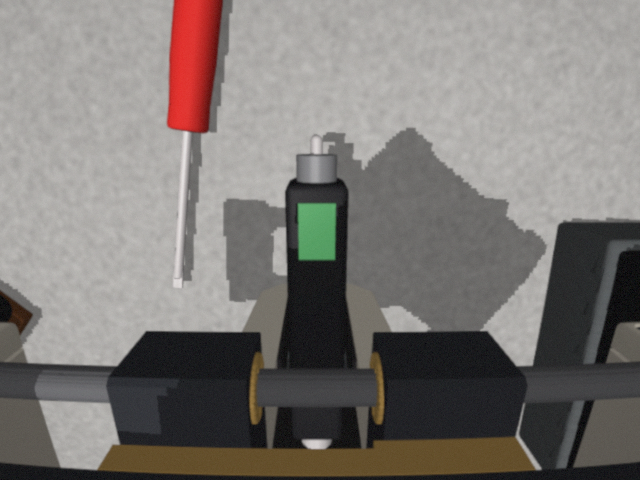

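Request:
play_rows:
  deltas:
    - [1, [-4, 0, -1], 0]
    - [1, [-4, 0, -1], 0]
    - [1, [-4, 0, -1], 0]

```text
time: 11.3
tcp_pos: [643.8, -360.2, 80.3]
eef_rot: [0.011, 0.999, 0.035, 0.025]
contact_force: [19.0, 0.1, -5.8]
opening: 0.257
```

```bash
python3 - <<'E'
from h import *
show()
E
```

```text
t 11.3 tcp [ 643.8 -360.2   80.3] yaw 4.03 zaxis tilt deg [ 2.9 -1.2] F [19.   0.1 -5.8] q [-0.6  0.5  1.3  0.   1.3  0.9] op 0.257
```

Request:
play_rows:
  deltas:
    - [1, [-2, 0, 0], 0]
    - [1, [-1, 0, 0], 0]
    - [1, [0, 0, 0], 0]
    - [1, [8, 0, -1], 0]
    - [1, [10, 0, 0], 0]
    - [1, [15, 0, 0], 0]
    - [1, [15, 0, 0], 0]
    - [1, [0, 0, 0], 0]

```text
time: 11.97
tcp_pos: [693.5, -359.5, 81.5]
eef_rot: [0.012, 0.999, 0.035, 0.027]
contact_force: [0.5, 0.3, -0.8]
opening: 0.26
```

```bash
python3 - <<'E'
from h import *
show();C=cloud('wrist',save('wrist','w6')[1],np.eye(4))
print([C[v,317] for v in (145,165,190,210,250,280,430,447)])
E
```

```text
t 11.97 tcp [ 693.5 -359.5   81.5] yaw 4.07 zaxis tilt deg [ 3.1 -1.2] F [ 0.5  0.3 -0.8] q [-0.5  0.7  1.1  0.   1.3  0.9] op 0.26
[array([73.5,  1.2, -6.8]), array([ 66.5,   1.1, -16.7]), array([ 57.9,   1.1, -22.2]), array([ 50.4,   1.1, -22.3]), array([ 35.5,   1.1, -24.7]), array([ 21.9,   1.1, -21.7]), array([-53. ,   1.1, -22.6]), array([-66.6,   1.1, -19.5])]
```

Request:
play_rows:
  deltas:
    - [1, [0, 0, 40], 0]
    - [1, [0, 0, 40], 0]
    - [1, [0, 0, 35], 0]
    - [1, [0, 0, 0], 0]
    - [1, [0, 0, 0], 0]

```text
time: 12.43
tcp_pos: [684.9, -358.0, 193.3]
eef_rot: [0.009, 0.999, 0.035, 0.019]
contact_force: [-0.3, 0.5, -2.8]
opening: 0.256
```

```bash
cat >> h.py <<'E'
def tip(off=(76,0.5,44.5)):
    return (T_tool()@np.r_[off,1])[:3]
def pads(name,im,d,T=None):
    hsv=cv2.cvtColor(im,cv2.COLOR_RGB2HSV); m=((hsv[...,0]>17)&(hsv[...,0]<30)&(hsv[...,1]>120)&(hsv[...,2]>110)).astype(np.uint8)
    n,l,s,c=cv2.connectedComponentsWithStats(m); out=[]
    for i in range(1,n):
        if s[i,4]>25:
            zz=np.median(d[l==i]); p=cam2world(name,rays(name,c[i])*zz,T)[0]; print(name,'pad px',c[i],'area',s[i,4],'world',p)
E
python3 - <<'E'
from h import *
show();print(tip())
for c,f in (('top','top3'),('scene','sc3')):
    im,d=save(c,f); pads(c,im,d)
E
```

```text
t 12.43 tcp [ 684.9 -358.   193.3] yaw 3.99 zaxis tilt deg [ 2.2 -0.9] F [-0.3  0.5 -2.8] q [-0.6  0.6  1.   0.   1.5  0.9] op 0.256
[ 762.4 -354.   151.6]
top pad px [262.9 146.7] area 477 world [746.  120.2  11.1]
top pad px [266.7 209.1] area 43 world [605.7 104.   56.3]
top pad px [376.8 222.5] area 80 world [ 581.4 -124.5   46.6]
top pad px [348.5 289. ] area 44 world [441.8 -67.3  36.3]
top pad px [285.  296.5] area 44 world [425.6  64.5  46.1]
top pad px [327.5 339.9] area 83 world [337.2 -24.5  46.3]
top pad px [262.1 343.8] area 93 world [327.9 110.4  46.6]
scene pad px [401.9  21.8] area 399 world [-432.5  388.5  413.5]
scene pad px [258.4  29.2] area 141 world [-432.5 -142.1  387.7]
scene pad px [243.2  32.1] area 114 world [-432.4 -197.3  377.8]
scene pad px [319.   34.9] area 84 world [-433.6   80.5  368.2]
scene pad px [133.8 185.5] area 156 world [ 704.2 -358.3  299.5]
scene pad px [376.4 260.4] area 29 world [606.7 106.1  56.3]
scene pad px [274.  262.6] area 35 world [ 582.6 -122.4   46. ]
scene pad px [396.1 318.7] area 475 world [753.1 120.4  10.5]
```

Request:
play_rows:
  deltas:
    - [1, [-17, 15, 0], 6]
    - [1, [-17, 15, 0], 6]
    - [1, [-17, 15, 0], 6]
    - [1, [-17, 15, 0], 6]
    - [1, [-17, 15, 0], 6]
    - [1, [-17, 15, 0], 6]
    - [1, [-17, 15, 0], 6]
    - [1, [-17, 15, 0], 6]
    - [1, [-17, 15, 0], 6]
    - [1, [-17, 15, 0], 6]
    - [1, [-17, 15, 0], 6]
    - [1, [-17, 15, 0], 6]
    - [1, [-17, 15, 0], 6]
    - [1, [-17, 15, 0], 6]
    - [1, [0, 0, 0], 0]
    - [1, [0, 0, 0], 0]

```text
time: 13.87
tcp_pos: [413.9, -132.0, 153.1]
eef_rot: [-0.022, 0.695, 0.719, 0.0]
contact_force: [0.1, -0.6, -1.4]
opening: 0.252
```

```bash
python3 - <<'E'
from h import *
show();print(tip())
for c,f in (('top','top4'),('wrist','w7')):
    im,d=save(c,f); pads(c,im,d)
C=cloud('wrist',d,np.eye(4))
E
```

```text
t 13.87 tcp [ 413.9 -132.   153.1] yaw 91.88 zaxis tilt deg [-1.8  1.8] F [ 0.1 -0.6 -1.4] q [-0.4 -0.2  2.   0.   1.4 -0.5] op 0.252
[410.5 -54.7 111. ]
top pad px [259.4 141.6] area 235 world [757.  128.   11.2]
top pad px [266.2 151.7] area 238 world [735.1 112.7  11.2]
top pad px [266.7 209.1] area 43 world [605.7 103.9  56.7]
top pad px [376.9 222.5] area 81 world [ 581.4 -124.7   46.7]
top pad px [348.5 289. ] area 45 world [441.9 -67.4  36.4]
top pad px [285.  296.5] area 44 world [425.7  64.5  46.3]
top pad px [327.5 339.9] area 83 world [337.2 -24.5  46.2]
top pad px [262.1 343.8] area 94 world [327.8 110.4  46.4]
wrist pad px [214.   90.8] area 711 world [335.5 -25.4  47. ]
wrist pad px [361.5 157.8] area 482 world [440.  -68.   37.1]
wrist pad px [542.8 244.9] area 521 world [ 579.7 -125.8   46.9]
wrist pad px [372.3 358.3] area 26 world [ 427.2 -103.6  240.6]
wrist pad px [379.3 390.3] area 353 world [ 427.8 -105.6  249.3]
wrist pad px [252.3 397.3] area 197 world [ 402.  -107.3  251.1]
wrist pad px [481.2 444.2] area 860 world [ 448.2 -113.6  254.7]
```

View pics/w7.png

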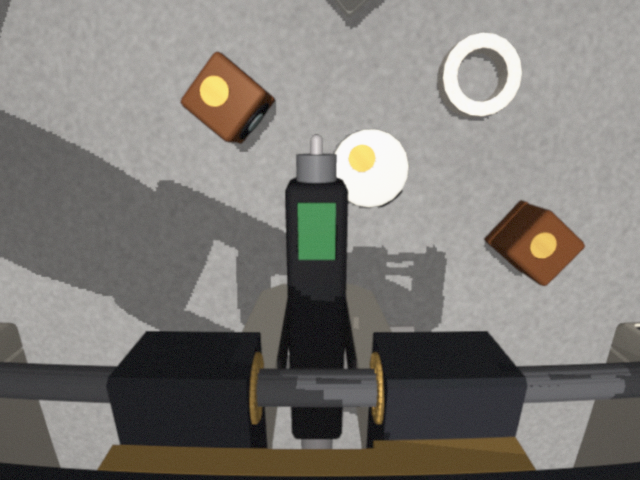

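Request:
play_rows:
  deltas:
    - [1, [10, -4, -5], 0]
    - [1, [10, -5, -10], 0]
    - [1, [10, -4, -15], 0]
    - [1, [0, 0, -15], 0]
    - [1, [0, 0, -12], 0]
    - [1, [0, 0, -5], 0]
    - [1, [0, 0, 0], 0]

```text
time: 14.55
tcp_pos: [449.9, -150.9, 87.9]
eef_rot: [-0.021, 0.701, 0.713, 0.0]
contact_force: [-0.5, -0.5, -1.0]
opening: 0.258
```

```bash
python3 - <<'E'
from h import *
show();print(tip())
E
```

```text
t 14.55 tcp [ 449.9 -150.9   87.9] yaw 90.99 zaxis tilt deg [-1.7  1.7] F [-0.5 -0.5 -1. ] q [-0.4 -0.1  1.9  0.   1.3 -0.5] op 0.258
[447.8 -73.6  45.7]
```

Request:
play_rows:
  deltas:
    - [1, [-4, 3, 0], 0]
    - [1, [-2, 3, 0], 0]
    - [1, [0, 0, -3], 0]
    - [1, [0, 0, -3], 0]
    - [1, [0, 0, 0], 0]

```text
time: 14.97
tcp_pos: [444.6, -145.4, 83.3]
eef_rot: [-0.02, 0.702, 0.712, 0.001]
contact_force: [0.4, -0.1, -2.8]
opening: 0.255
```

```bash
python3 - <<'E'
from h import *
show();print(tip()); im,d=save('wrist','w8'); pads('wrist',im,d)
E
```

```text
t 14.97 tcp [ 444.6 -145.4   83.3] yaw 90.85 zaxis tilt deg [-1.6  1.6] F [ 0.4 -0.1 -2.8] q [-0.4 -0.1  2.   0.   1.3 -0.5] op 0.255
[442.8 -68.1  41.1]
wrist pad px [109.  49.] area 1230 world [334.9 -24.9  46.9]
wrist pad px [312.6 134.7] area 552 world [438.6 -67.   36.9]
wrist pad px [561.  248.5] area 930 world [ 579.1 -125.    46.8]
wrist pad px [252.8 389.8] area 262 world [ 432.4 -118.6  180.5]
wrist pad px [379.6 390.8] area 386 world [ 458.2 -118.5  179.7]
wrist pad px [491.5 440.3] area 208 world [ 480.9 -126.7  184.2]
```

View pics/w8.png

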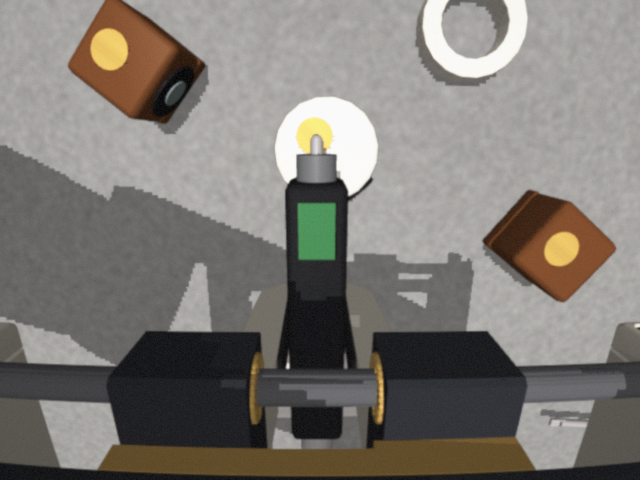

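Request:
play_rows:
  deltas:
    - [1, [-1, 0, -2], 0]
    - [1, [0, 0, -2], 0]
    - [1, [0, 0, -2], 0]
    - [1, [0, 0, 0], 0]

```text
time: 15.35
tcp_pos: [444.6, -145.9, 78.4]
eef_rot: [-0.018, 0.702, 0.712, 0.001]
contact_force: [0.3, 0.1, 0.9]
opening: 0.255
```

```bash
python3 - <<'E'
from h import *
show();print(tip())
E
```

```text
t 15.35 tcp [ 444.6 -145.9   78.4] yaw 90.86 zaxis tilt deg [-1.4  1.6] F [0.3 0.1 0.9] q [-0.4 -0.1  2.   0.   1.3 -0.5] op 0.255
[442.9 -68.7  36. ]
```

Request:
play_rows:
  deltas:
    - [1, [0, 0, -1], 0]
    - [1, [0, 0, 0], 0]
    - [1, [0, 0, 0], 0]
    - [1, [0, 0, 0], 0]
    - [1, [0, 0, 0], 0]
    - [1, [0, 0, 0], 0]
    - [1, [0, 0, 0], 0]
    - [1, [0, 0, 0], 0]
    - [1, [0, 0, 0], 0]
    - [1, [0, 0, 0], 0]

```text
time: 16.18
tcp_pos: [444.8, -146.1, 78.0]
eef_rot: [-0.018, 0.702, 0.712, 0.001]
contact_force: [-0.5, 0.0, 0.7]
opening: 0.262
```

Request:
play_rows:
  deltas:
    - [1, [0, 0, -0.5], 0]
    - [1, [0, 0, 0], 0]
    - [1, [0, 0, 0], 0]
    - [1, [0, 0, 0], 0]
    - [1, [0, 0, 0], 0]
    - [1, [0, 0, 0], 0]
    - [1, [0, 0, 0], 0]
    - [1, [0, 0, 0], 0]
    - [1, [0, 0, 0], 0]
    - [1, [0, 0, 0], 0]
    - [1, [0, 0, 0], 0]
    - [1, [0, 0, 0], 0]

```text
time: 17.18
tcp_pos: [444.9, -146.2, 77.9]
eef_rot: [-0.018, 0.701, 0.712, 0.001]
contact_force: [-1.5, -0.1, 2.4]
opening: 0.256
```

```bash
python3 - <<'E'
from h import *
show();print(tip()); im,d=save('wrist','w9'); pads('wrist',im,d); im,d=save('top','top5'); pads('top',im,d)
E
```

```text
t 17.18 tcp [ 444.9 -146.2   77.9] yaw 90.87 zaxis tilt deg [-1.4  1.5] F [-1.5 -0.1  2.4] q [-0.4 -0.1  2.   0.   1.3 -0.5] op 0.256
[443.2 -69.   35.4]
wrist pad px [101.5  44.3] area 1306 world [334.8 -24.7  46.6]
wrist pad px [311.4 132.4] area 625 world [438.5 -66.7  36.6]
wrist pad px [566.  249.8] area 964 world [ 578.9 -125.    46.5]
wrist pad px [252.9 389.4] area 276 world [ 432.3 -119.2  174.6]
wrist pad px [379.7 392. ] area 383 world [ 458.2 -119.3  174.1]
wrist pad px [470.1 443.9] area 964 world [ 476.1 -127.4  179.3]
top pad px [259.4 141.6] area 235 world [757.  127.9  11.3]
top pad px [266.3 151.7] area 239 world [735.2 112.6  11.1]
top pad px [266.7 209. ] area 42 world [605.8 104.1  56.5]
top pad px [377.  222.4] area 81 world [ 581.5 -125.    46.2]
top pad px [347.9 289.2] area 33 world [441.6 -66.   36.5]
top pad px [285.  296.5] area 44 world [425.6  64.5  46. ]
top pad px [327.5 339.8] area 83 world [337.5 -24.5  46.9]
top pad px [262.1 343.8] area 93 world [327.9 110.5  46.5]
```

View pics/w9.png

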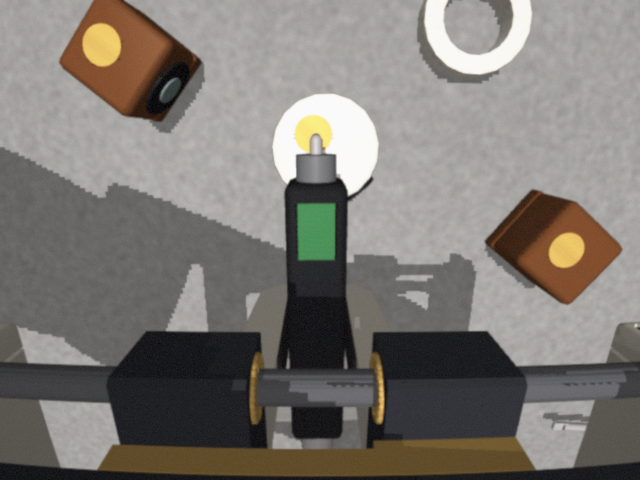

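Request:
play_rows:
  deltas:
    - [1, [0, 0, -0.5], 0]
    - [1, [0, 0, 0], 0]
    - [1, [0, 0, 0], 0]
    - [1, [0, 0, 0], 0]
    - [1, [0, 0, 0], 0]
    - [1, [0, 0, 0], 0]
    - [1, [0, 0, 0], 0]
    - [1, [0, 0, 0], 0]
    - [1, [0, 0, 0], 0]
    - [1, [0, 0, 0], 0]
    - [1, [0, 0, 0], 0]
    - [1, [0, 0, 0], 0]
    - [1, [0, 0, 0], 0]

```text
time: 18.37
tcp_pos: [445.0, -146.3, 77.6]
eef_rot: [-0.018, 0.701, 0.712, 0.001]
contact_force: [-2.5, 0.0, 2.4]
opening: 0.255
```

Request:
play_rows:
  deltas:
    - [1, [0, 0, 10], 0]
    - [1, [0, 0, 15], 0]
    - [1, [0, 0, 10], 0]
    - [1, [-3, 15, 0], 0]
    - [1, [-3, 20, 0], 0]
    - [1, [-3, 20, 0], 0]
    - [1, [-3, 20, 0], 0]
    - [1, [-3, 20, 0], 0]
    - [1, [-3, 18, 0], 0]
    - [1, [0, 0, 0], 0]
    - [1, [0, 0, 0], 0]

```text
time: 19.28
tcp_pos: [427.5, -29.4, 119.4]
eef_rot: [-0.015, 0.702, 0.712, 0.003]
contact_force: [-0.2, -0.8, -1.8]
opening: 0.258
```

```bash
python3 - <<'E'
from h import *
show();print(tip()); im,d=save('wrist','w10'); pads('wrist',im,d); im,d=save('top','top6'); pads('top',im,d)
E
```

```text
t 19.28 tcp [427.5 -29.4 119.4] yaw 90.72 zaxis tilt deg [-1.   1.5] F [-0.2 -0.8 -1.8] q [-0.2 -0.3  2.1  0.   1.4 -0.2] op 0.258
[426.3  47.7  76.9]
wrist pad px [150.2  27.6] area 960 world [325.8 110.2  46.7]
wrist pad px [627.7  47.4] area 739 world [602.2 103.3  56.4]
wrist pad px [315.5 109.1] area 717 world [423.   64.   46.7]
wrist pad px [181.4 248.8] area 670 world [334.6 -24.8  46.6]
wrist pad px [379.7 391.8] area 359 world [440.3  -2.7 215.6]
wrist pad px [252.9 398.3] area 247 world [414.5  -4.  216.8]
wrist pad px [422.9 447.9] area 30 world [448.6 -11.2 221.6]
wrist pad px [428.8 471.6] area 32 world [448.2 -10.9 227.5]
top pad px [259.3 141.7] area 233 world [756.8 128.1  11.1]
top pad px [266.2 151.7] area 238 world [735.1 112.7  11.2]
top pad px [266.7 209.1] area 43 world [605.7 103.9  56.8]
top pad px [376.9 222.4] area 78 world [ 581.6 -124.6   46.4]
top pad px [285.1 296.5] area 45 world [425.6  64.3  46.4]
top pad px [262.1 343.8] area 94 world [327.9 110.3  46.6]
```

Request:
play_rows:
  deltas:
    - [1, [-1, 8, -5], 0]
    - [1, [-1, 8, -8], 0]
    - [1, [0, 0, -7], 0]
    - [1, [0, 0, -4], 0]
    - [1, [0, 0, 0], 0]

```text
time: 19.8
tcp_pos: [425.6, -14.7, 92.6]
eef_rot: [-0.015, 0.704, 0.71, 0.003]
contact_force: [-0.2, -0.2, -1.9]
opening: 0.255
```

```bash
python3 - <<'E'
from h import *
show();print(tip()); im,d=save('wrist','w11'); pads('wrist',im,d)
E
```

```text
t 19.8 tcp [425.6 -14.7  92.6] yaw 90.45 zaxis tilt deg [-1.   1.5] F [-0.2 -0.2 -1.9] q [-0.2 -0.2  2.1  0.   1.3 -0.2] op 0.255
[424.7  62.4  50.1]
wrist pad px [132.2  44.3] area 1181 world [325.6 110.2  46.9]
wrist pad px [317.5 131.1] area 722 world [423.1  65.5  46.9]
wrist pad px [170.6 285.5] area 765 world [334.5 -24.7  47. ]
wrist pad px [379.8 392.9] area 370 world [438.5  12.1 189.2]
wrist pad px [252.8 392.3] area 365 world [412.7  12.1 189.8]
wrist pad px [539.5 423.5] area 513 world [ 578.6 -125.    46.7]
wrist pad px [440.3 456.9] area 1044 world [449.5   3.7 197.4]
```

View pics/w11.png

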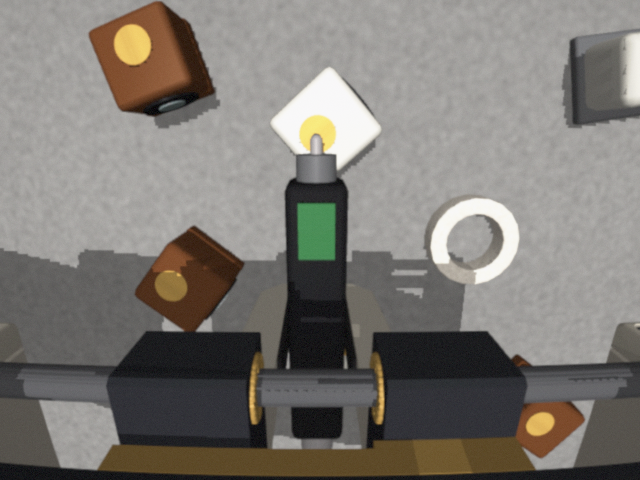

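Tip is over the white cube's pad (317,131); lowering and holding.

Request:
play_rows:
  deltas:
    - [1, [0, 1, -2], 0]
    - [1, [0, 1, -2], 0]
    - [1, [0, 0, -1.5], 0]
    - [1, [0, 0, 0], 0]

```text
time: 20.18
tcp_pos: [426.1, -13.3, 87.5]
eef_rot: [-0.015, 0.704, 0.71, 0.003]
contact_force: [-2.1, -0.6, 1.1]
opening: 0.254
```

Request:
play_rows:
  deltas:
    - [1, [0, 0, -1], 0]
    - [1, [0, 0, 0], 0]
    - [1, [0, 0, 0], 0]
    - [1, [0, 0, 0], 0]
    - [1, [0, 0, 0], 0]
    - [1, [0, 0, 0], 0]
    - [1, [0, 0, 0], 0]
    - [1, [0, 0, 0], 0]
    - [1, [0, 0, 0], 0]
    - [1, [0, 0, 0], 0]
    - [1, [0, 0, 0], 0]
    - [1, [0, 0, 0], 0]
    - [1, [0, 0, 0], 0]

```text
time: 21.27
tcp_pos: [426.4, -13.5, 87.3]
eef_rot: [-0.015, 0.704, 0.71, 0.003]
contact_force: [-1.9, -0.7, 0.9]
opening: 0.258
```

Request:
play_rows:
  deltas:
    - [1, [0, 0, -0.5], 0]
    - [1, [0, 0, 0], 0]
    - [1, [0, 0, 0], 0]
    - [1, [0, 0, 0], 0]
    - [1, [0, 0, 0], 0]
    - [1, [0, 0, 0], 0]
    - [1, [0, 0, 0], 0]
    - [1, [0, 0, 0], 0]
    - [1, [0, 0, 0], 0]
    - [1, [0, 0, 0], 0]
    - [1, [0, 0, 0], 0]
    - [1, [0, 0, 0], 0]
    - [1, [0, 0, 0], 0]
    - [1, [0, 0, 0], 0]

```text
time: 22.43
tcp_pos: [426.5, -13.6, 87.2]
eef_rot: [-0.015, 0.704, 0.71, 0.003]
contact_force: [-1.6, 0.2, 2.9]
opening: 0.252
```

```bash
python3 - <<'E'
from h import *
show();print(tip()); im,d=save('wrist','w12'); pads('wrist',im,d); im,d=save('top','top7'); pads('top',im,d)
E
```

```text
t 22.43 tcp [426.5 -13.6  87.2] yaw 90.42 zaxis tilt deg [-1.   1.4] F [-1.6  0.2  2.9] q [-0.2 -0.2  2.1  0.   1.3 -0.2] op 0.252
[425.7  63.5  44.6]
wrist pad px [125.2  44.1] area 1242 world [325.6 110.3  46.6]
wrist pad px [315.  132.9] area 740 world [422.9  65.6  46.6]
wrist pad px [165.7 290.7] area 800 world [334.5 -24.7  46.7]
wrist pad px [379.3 391.2] area 330 world [439.2  13.5 183.3]
wrist pad px [252.2 397.5] area 180 world [413.4  12.4 184.6]
wrist pad px [542. 430.] area 520 world [ 578.7 -124.9   46.4]
top pad px [259.5 141.5] area 233 world [757.3 127.7  11. ]
top pad px [266.2 151.7] area 240 world [735.2 112.7  11. ]
top pad px [266.7 209.1] area 43 world [605.7 104.   56.3]
top pad px [377.  222.3] area 81 world [ 581.7 -124.8   46.6]
top pad px [262.1 343.7] area 92 world [328.  110.4  46.2]
```

View pics/w12.png

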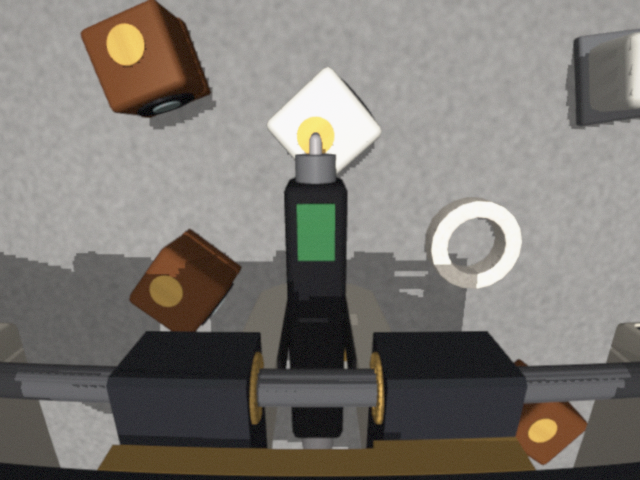

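Request:
play_rows:
  deltas:
    - [1, [0, 0, 12], 0]
    - [1, [0, 0, 18], 0]
    - [1, [0, 0, 12], 0]
    - [1, [18, 4, 0], 0]
    - [1, [18, 4, 0], 0]
    - [1, [18, 4, 0], 0]
    - [1, [18, 4, 0], 0]
    - [1, [18, 4, 0], 0]
    - [1, [18, 4, 0], 0]
    - [1, [18, 4, 0], 0]
    - [1, [18, 4, 0], 0]
    - [1, [18, 4, 0], 0]
    - [1, [8, 2, 0], 0]
    - [1, [0, 0, 0], 0]
    - [1, [0, 0, 0], 0]

```text
time: 23.78
tcp_pos: [603.9, 27.6, 123.8]
eef_rot: [-0.015, 0.705, 0.709, 0.003]
contact_force: [-0.2, 0.1, -1.1]
opening: 0.255
```

```bash
python3 - <<'E'
from h import *
show();print(tip()); im,d=save('wrist','w13'); pads('wrist',im,d); im,d=save('top','top8'); pads('top',im,d)
E
```

```text
t 23.78 tcp [603.9  27.6 123.8] yaw 90.27 zaxis tilt deg [-1.   1.5] F [-0.2  0.1 -1.1] q [-0.1  0.2  1.6  0.   1.4 -0.1] op 0.255
[603.2 104.8  81.4]
wrist pad px [532.2 106.4] area 2331 world [752.1 128.5  11.2]
wrist pad px [499.2 125.9] area 2374 world [730.1 114.5  10.3]
wrist pad px [322.6 136.3] area 511 world [604.  105.3  56.5]
wrist pad px [ 54.3 201. ] area 547 world [422.9  64.6  46.8]
wrist pad px [110.8 359.7] area 187 world [437.7 -63.7  36.8]
wrist pad px [379.4 391.7] area 310 world [616.4  54.4 220.1]
wrist pad px [252.6 393.3] area 344 world [590.7  54.2 220.9]
wrist pad px [286.7 438.3] area 326 world [ 577.5 -125.5   46.7]
top pad px [376.9 222.3] area 63 world [ 581.7 -124.7   46.8]
top pad px [285.  296.5] area 44 world [425.7  64.5  46.6]
```

View pics/w13.png

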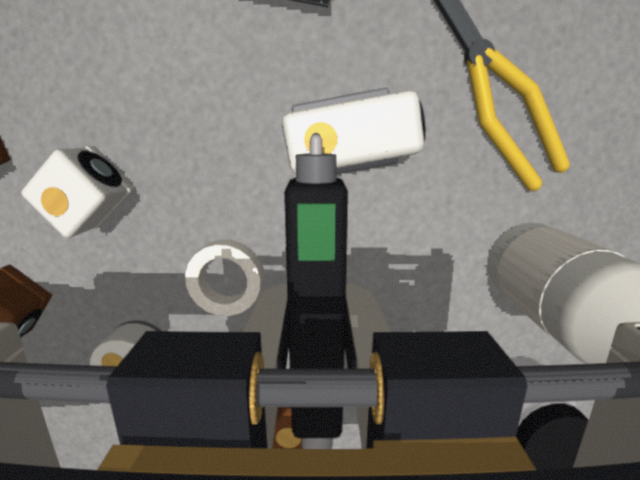

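Request:
play_rows:
  deltas:
    - [1, [1, 0, -8], 0]
    - [1, [1, 0, -8], 0]
    - [1, [0, 0, -4], 0]
    - [1, [0, 0, 0], 0]

```text
time: 24.22
tcp_pos: [603.7, 26.8, 102.1]
eef_rot: [-0.015, 0.706, 0.708, 0.003]
contact_force: [-0.9, -0.2, -1.4]
opening: 0.254
```

```bash
python3 - <<'E'
from h import *
show();print(tip())
E
```

```text
t 24.22 tcp [603.7  26.8 102.1] yaw 90.21 zaxis tilt deg [-1.   1.5] F [-0.9 -0.2 -1.4] q [-0.1  0.2  1.6  0.   1.3 -0.1] op 0.254
[603.1 104.   59.6]
```

Request:
play_rows:
  deltas:
    - [1, [1, 0, -2], 0]
    - [1, [0, 0, -2], 0]
    - [1, [0, 0, -1], 0]
    - [1, [0, 0, 0], 0]

```text
time: 24.55
tcp_pos: [604.4, 26.4, 97.0]
eef_rot: [-0.015, 0.706, 0.708, 0.003]
contact_force: [-2.6, 0.8, 1.5]
opening: 0.254
```

Request:
play_rows:
  deltas:
    - [1, [0, 0, -1], 0]
    - [1, [0, 0, 0], 0]
    - [1, [0, 0, 0], 0]
    - [1, [0, 0, 0], 0]
    - [1, [0, 0, 0], 0]
    - [1, [0, 0, 0], 0]
    - [1, [0, 0, 0], 0]
    - [1, [0, 0, 0], 0]
    - [1, [0, 0, 0], 0]
    - [1, [0, 0, 0], 0]
    - [1, [0, 0, 0], 0]
    - [1, [0, 0, 0], 0]
    - [1, [0, 0, 0], 0]

```text
time: 25.63
tcp_pos: [604.6, 26.4, 97.0]
eef_rot: [-0.015, 0.706, 0.708, 0.003]
contact_force: [-0.9, -1.2, 1.0]
opening: 0.26
```

Request:
play_rows:
  deltas:
    - [1, [0, 0, -0.5], 0]
    - [1, [0, 0, 0], 0]
    - [1, [0, 0, 0], 0]
    - [1, [0, 0, 0], 0]
    - [1, [0, 0, 0], 0]
    - [1, [0, 0, 0], 0]
    - [1, [0, 0, 0], 0]
    - [1, [0, 0, 0], 0]
    - [1, [0, 0, 0], 0]
    - [1, [0, 0, 0], 0]
    - [1, [0, 0, 0], 0]
    - [1, [0, 0, 0], 0]
    - [1, [0, 0, 0], 0]
    - [1, [0, 0, 0], 0]

```text
time: 26.8
tcp_pos: [604.7, 26.4, 96.8]
eef_rot: [-0.015, 0.706, 0.708, 0.003]
contact_force: [-1.1, -0.7, 1.5]
opening: 0.256
```

```bash
python3 - <<'E'
from h import *
show();print(tip()); im,d=save('wrist','w14'); pads('wrist',im,d); im,d=save('scene','sc4'); pads('scene',im,d)
E
```

```text
t 26.8 tcp [604.7  26.4  96.8] yaw 90.21 zaxis tilt deg [-1.   1.5] F [-1.1 -0.7  1.5] q [-0.1  0.3  1.6  0.   1.3 -0.1] op 0.256
[604.2 103.5  54.3]
wrist pad px [553.  100.4] area 2816 world [752.1 128.8  11.5]
wrist pad px [516.6 122.1] area 2876 world [730.3 114.8  10.3]
wrist pad px [319.4 133.7] area 756 world [603.7 105.3  56.6]
wrist pad px [ 22.8 206.8] area 671 world [423.1  64.6  46.6]
wrist pad px [252.6 392.7] area 328 world [591.8  53.2 193.9]
wrist pad px [380.1 393.6] area 318 world [617.7  53.  193.4]
scene pad px [250.4  22. ] area 415 world [-433.  -169.6  411.5]
scene pad px [401.9  21.9] area 399 world [-432.3  388.4  413.1]
scene pad px [396.  318.7] area 472 world [753.6 120.1  10.9]
```

View pics/w14.png

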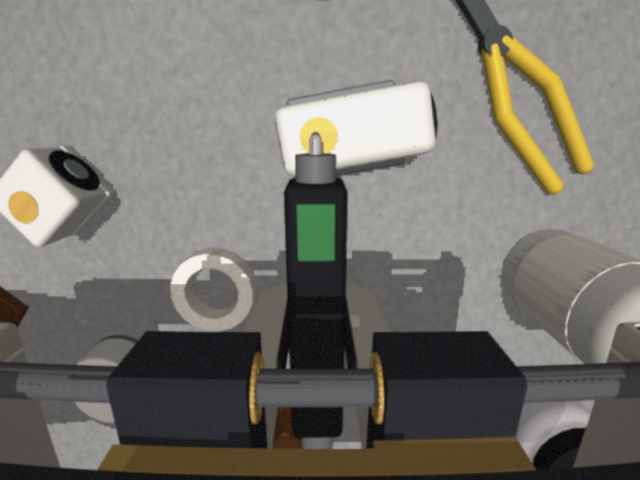

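View pics/sc4.png

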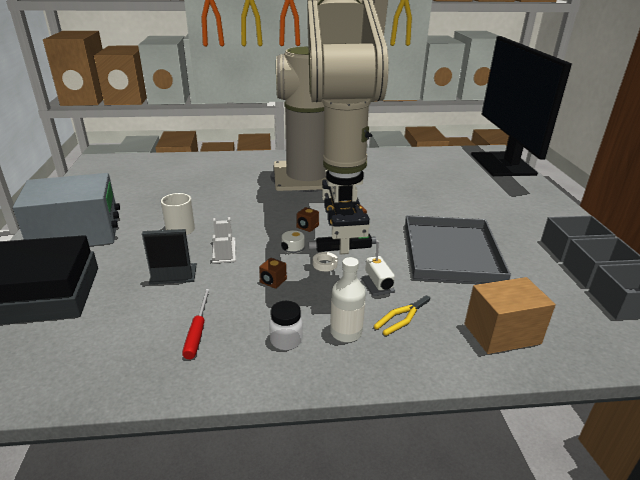

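Request:
play_rows:
  deltas:
    - [1, [0, 0, 15], 0]
    - [1, [0, 0, 25], 0]
    - [1, [0, 0, 25], 0]
    - [1, [0, 0, 25], 0]
    - [1, [0, -15, 10], -3]
    - [1, [0, -25, 0], -6]
    - [1, [0, -25, 0], -6]
    - [1, [0, -25, 0], -6]
    - [1, [0, -25, 0], -6]
    - [1, [0, -25, 0], -6]
    - [1, [5, -25, 0], -6]
    - [1, [10, -25, 0], -6]
    - [1, [10, -25, 0], -6]
    - [1, [10, -25, 0], -6]
    - [1, [10, -25, 0], -6]
    - [1, [10, -25, 0], -6]
    - [1, [10, -25, 0], -6]
    - [1, [10, -25, 0], -6]
    - [1, [10, -25, 0], -5]
    - [1, [0, 0, 0], 0]

```text
time: 28.57
tcp_pos: [689.6, -353.0, 190.2]
eef_rot: [-0.009, 1.0, 0.0, 0.015]
contact_force: [0.2, -0.7, -0.9]
opening: 0.257
```

```bash
python3 - <<'E'
from h import *
show();print(tip())
E
```

```text
t 28.57 tcp [ 689.6 -353.   190.2] yaw -0.0 zaxis tilt deg [1.7 1.1] F [ 0.2 -0.7 -0.9] q [-0.6  0.6  1.   0.   1.6  1. ] op 0.257
[ 766.9 -352.6  147.9]
```

Request:
play_rows:
  deltas:
    - [1, [2, -2, -18], 2]
    - [1, [2, -2, -18], 2]
    - [1, [0, -2, -18], 0]
    - [1, [0, -1, -18], 0]
    - [1, [0, 0, -18], 0]
    - [1, [0, 0, -12], 0]
    - [1, [0, 0, 0], 0]
    - [1, [0, 0, 0], 0]

```text
time: 29.23
tcp_pos: [693.5, -360.9, 78.8]
eef_rot: [-0.011, 0.999, 0.037, 0.014]
contact_force: [-0.1, 0.4, -1.0]
opening: 0.252
```

```bash
python3 - <<'E'
from h import *
show();print(tip())
E
```

```text
t 29.23 tcp [ 693.5 -360.9   78.8] yaw 4.19 zaxis tilt deg [1.6 1.3] F [-0.1  0.4 -1. ] q [-0.6  0.7  1.   0.   1.4  0.9] op 0.252
[ 770.6 -354.8   36.5]
```

Request:
play_rows:
  deltas:
    - [1, [-6, 0, 0], 0]
    - [1, [-7, 0, 0], 0]
    - [1, [-7, 0, 0], 0]
    - [1, [-6, 0, 0], 0]
    - [1, [-5, 0, 0], 0]
    - [1, [0, 0, 0], 0]

```text
time: 29.73
tcp_pos: [661.5, -361.8, 85.0]
eef_rot: [-0.009, 0.999, 0.037, 0.017]
contact_force: [-0.4, -0.2, -0.7]
opening: 0.256
```

Request:
play_rows:
  deltas:
    - [1, [-2, 1, -4], 0]
    - [1, [-2, 1, -3], 0]
    - [1, [-3, 0, 0], 0]
    - [1, [-3, 0, 0], 0]
    - [1, [-3, 0, 0], 0]
    - [1, [0, 0, 0], 0]

```text
time: 30.23
tcp_pos: [648.9, -360.5, 79.6]
eef_rot: [-0.008, 0.999, 0.037, 0.02]
contact_force: [3.3, 0.5, -1.7]
opening: 0.257
```

Request:
play_rows:
  deltas:
    - [1, [-3, 0, 0], 0]
    - [1, [-3, 0, -1], 0]
    - [1, [-4, 0, -1], 0]
    - [1, [-4, 0, -1], 0]
    - [1, [-3, 0, 0], 0]

```text
time: 30.65
tcp_pos: [644.0, -360.7, 82.4]
eef_rot: [-0.004, 0.999, 0.039, 0.033]
contact_force: [11.5, -1.1, -7.1]
opening: 0.256
```

Request:
play_rows:
  deltas:
    - [1, [-2, 0, 0], 0]
    - [1, [-1, 0, 0], 0]
    - [1, [0, 0, 0], 0]
    - [1, [8, 0, -1], 0]
    - [1, [12, 0, 0], 0]
    - [1, [15, 0, 0], 0]
    - [1, [15, 0, 0], 0]
    - [1, [0, 0, 0], 0]

```text
time: 31.32
tcp_pos: [695.4, -359.6, 81.8]
eef_rot: [-0.004, 0.999, 0.039, 0.035]
contact_force: [-0.4, -0.1, -1.2]
opening: 0.256
```

```bash
python3 - <<'E'
from h import *
show();print(tip());C=cloud('wrist',save('wrist','w15')[1],np.eye(4))
print([C[v,317] for v in (145,165,190,210,250,280,430,447)])
E
```

```text
t 31.32 tcp [ 695.4 -359.6   81.8] yaw 4.45 zaxis tilt deg [4.  0.6] F [-0.4 -0.1 -1.2] q [-0.6  0.7  1.1  0.   1.3  0.9] op 0.256
[ 774.1 -353.8   42.8]
[array([ 73.7,   1.1, -12.8]), array([ 67. ,   1.1, -21.5]), array([ 58.2,   1.1, -23.9]), array([ 50.9,   1.1, -24.3]), array([ 35.5,   1.1, -24.7]), array([ 22.5,   1.1, -23.2]), array([-54.7,   1.1, -20.9]), array([-69.6,   1.1, -16.7])]
```

View pics/w15.png

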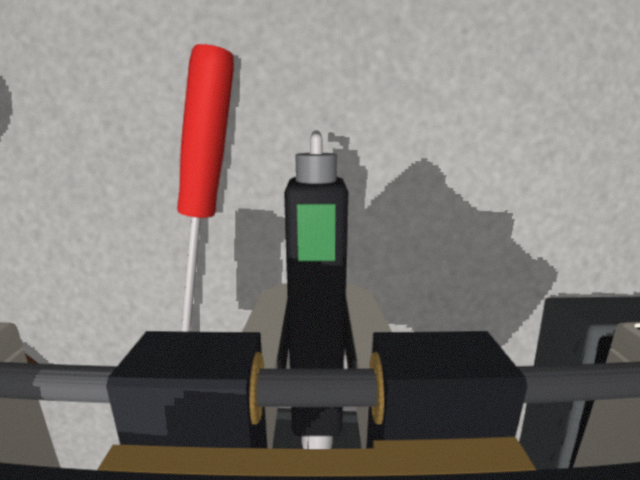

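Request:
play_rows:
  deltas:
    - [1, [0, 0, 41], 0]
    - [1, [0, 0, 41], 0]
    - [1, [0, 0, 41], 0]
    - [1, [0, 0, 41], 0]
    - [1, [0, 0, 41], 0]
    - [1, [0, 0, 0], 0]

```text
time: 31.87
tcp_pos: [682.7, -355.8, 283.1]
eef_rot: [-0.009, 0.999, 0.038, 0.024]
contact_force: [0.5, -1.3, 1.9]
opening: 0.257
```

```bash
python3 - <<'E'
from h import *
show();print(tip())
E
```

```text
t 31.87 tcp [ 682.7 -355.8  283.1] yaw 4.35 zaxis tilt deg [2.7 1.2] F [ 0.5 -1.3  1.9] q [-0.6  0.6  0.8  0.   1.7  0.9] op 0.257
[ 760.5 -349.7  242.3]
```

Request:
play_rows:
  deltas:
    - [1, [-11, 5, -2], 0]
    - [1, [-11, 5, -2], 0]
    - [1, [-11, 5, -2], 0]
    - [1, [-11, 5, -2], 0]
    - [1, [-11, 5, -2], 0]
    - [1, [-11, 5, -2], 0]
    - [1, [-11, 5, -2], 0]
    - [1, [-11, 5, -2], 0]
    - [1, [-11, 5, -2], 0]
    - [1, [-11, 5, -2], 0]
    - [1, [-11, 5, -2], 0]
    - [1, [-11, 5, -2], 0]
    - [1, [-11, 5, -2], 0]
    - [1, [-11, 5, -2], 0]
    - [1, [-11, 5, -2], 0]
    - [1, [-11, 5, -2], 0]
    - [1, [-11, 5, -2], 0]
    - [1, [-11, 5, -2], 0]
    - [1, [-11, 5, -2], 0]
    - [1, [0, 0, 0], 0]

```text
time: 33.53
tcp_pos: [447.2, -258.1, 240.0]
eef_rot: [-0.009, 0.999, 0.034, 0.018]
contact_force: [-0.0, 0.0, -1.5]
opening: 0.255
```

```bash
python3 - <<'E'
from h import *
show();print(tip())
E
```

```text
t 33.53 tcp [ 447.2 -258.1  240. ] yaw 3.88 zaxis tilt deg [2.  1.1] F [-0.   0.  -1.5] q [-0.6 -0.1  1.7  0.   1.5  0.9] op 0.255
[ 524.5 -252.7  198.3]
```

Request:
play_rows:
  deltas:
    - [1, [0, 3, -10], 0]
    - [1, [0, 3, -12], 0]
    - [1, [0, 3, -12], 0]
    - [1, [0, 0, -12], 0]
    - [1, [0, 0, -12], 0]
    - [1, [0, 0, -12], 0]
    - [1, [0, 0, -12], 0]
    - [1, [0, 0, -12], 0]
    - [1, [0, 0, -12], 0]
    - [1, [0, 0, -8], 0]
    - [1, [0, 0, 0], 0]
    - [1, [0, 0, 0], 0]

```text
time: 34.53
tcp_pos: [444.6, -243.7, 106.1]
eef_rot: [-0.012, 0.999, 0.034, 0.013]
contact_force: [0.0, -0.0, -1.6]
opening: 0.255
```

```bash
python3 - <<'E'
from h import *
show();print(tip())
im,d=save('wrist','w16')
C=cloud('wrist',d,T_tool()); print([C[v,317] for v in (165,190,210,250,430,440,447)])
E
```

```text
t 34.53 tcp [ 444.6 -243.7  106.1] yaw 3.93 zaxis tilt deg [1.5 1.4] F [ 0.  -0.  -1.6] q [-0.6 -0.   1.9  0.   1.3  0.9] op 0.255
[ 521.5 -237.9   63.7]
[array([ 510.6, -240.7,  127.9]), array([ 501.9, -241.3,  131.4]), array([ 494.7, -241.9,  132.1]), array([ 479.1, -242.9,  131.2]), array([ 390.1, -248.9,  126.1]), array([ 379. , -249.6,  120.7]), array([ 375.2, -249.9,  121.3])]
```

View pics/w16.png

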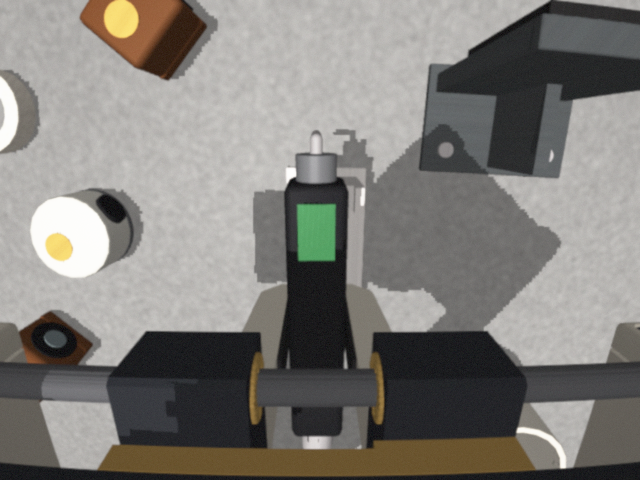

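Request:
play_rows:
  deltas:
    - [1, [2, -3, -6], 0]
    - [1, [2, -2, -8], 0]
    - [1, [0, 0, -6], 0]
    - [1, [0, 0, -3], 0]
    - [1, [0, 0, 0], 0]
    - [1, [0, 0, 0], 0]

```text
time: 35.08
tcp_pos: [450.7, -250.5, 83.0]
eef_rot: [-0.01, 0.999, 0.034, 0.015]
contact_force: [-0.0, -0.7, -2.1]
opening: 0.258
```

```bash
python3 - <<'E'
from h import *
show();print(tip())
E
```

```text
t 35.08 tcp [ 450.7 -250.5   83. ] yaw 3.93 zaxis tilt deg [1.7 1.3] F [-0.  -0.7 -2.1] q [-0.6  0.   1.9  0.   1.2  0.9] op 0.258
[ 527.8 -244.9   40.9]
```

Request:
play_rows:
  deltas:
    - [1, [-1, 1, 0], 0]
    - [1, [0, 0, -4], 0]
    - [1, [0, 0, -3], 0]
    - [1, [0, 0, -3], 0]
    - [1, [0, 0, 0], 0]
    - [1, [0, 0, 0], 0]

```text
time: 35.58
tcp_pos: [450.0, -249.7, 73.0]
eef_rot: [-0.01, 0.999, 0.034, 0.016]
contact_force: [0.1, -0.1, -1.4]
opening: 0.254
```

```bash
python3 - <<'E'
from h import *
show();print(tip()); save('wrist','w17'); im,d=save('scene','sc5'); a=cv2.imread('pics/sc5.png')[170:300,130:290]; cv2.imwrite('pics/c5.png',cv2.resize(a,None,fx=4,fy=4,interpolation=2))
E
```

```text
t 35.58 tcp [ 450.  -249.7   73. ] yaw 3.93 zaxis tilt deg [1.8 1.2] F [ 0.1 -0.1 -1.4] q [-0.6  0.   1.9  0.   1.2  0.9] op 0.254
[ 527.2 -244.1   30.9]
```

View pics/w17.png

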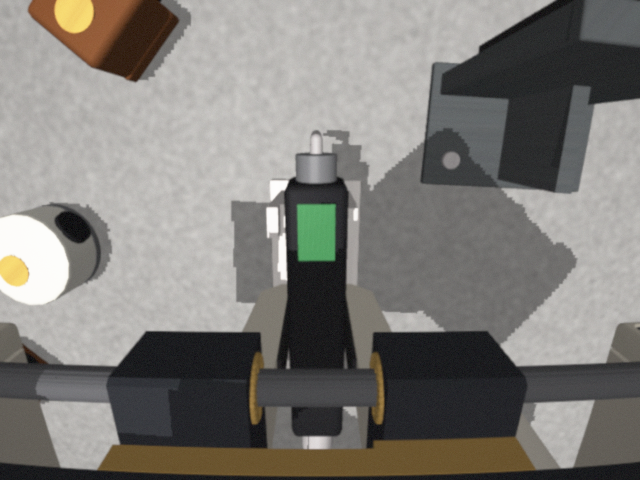

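View pics/c5.png

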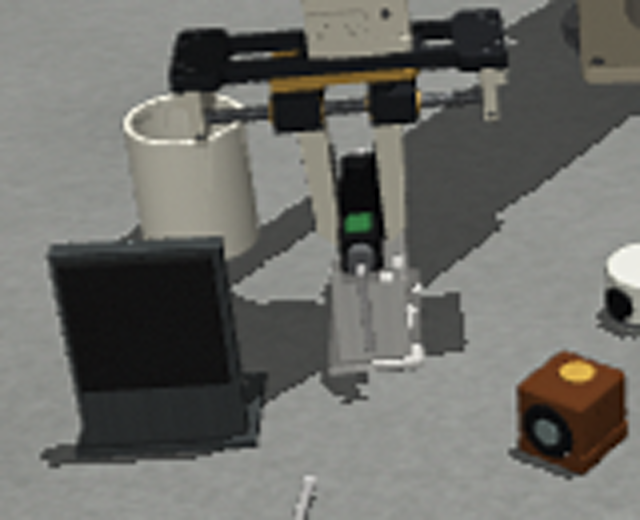

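Request:
play_rows:
  deltas:
    - [1, [0, 1, -3], 0]
    - [1, [0, 0, -2], 0]
    - [1, [0, 0, -2], 0]
    - [1, [0, 0, 0], 0]

```text
time: 36.02
tcp_pos: [450.3, -248.8, 65.8]
eef_rot: [-0.01, 0.999, 0.034, 0.016]
contact_force: [-0.3, 0.3, -1.5]
opening: 0.258
```

Request:
play_rows:
  deltas:
    - [1, [0, 0, -2], 0]
    - [1, [0, 0, -1], 0]
    - [1, [0, 0, 0], 0]

```text
time: 36.27
tcp_pos: [451.0, -249.2, 63.7]
eef_rot: [-0.009, 0.999, 0.034, 0.017]
contact_force: [-1.9, 0.3, 0.4]
opening: 0.253
```

Request:
play_rows:
  deltas:
    - [1, [0, 0, -2], 0]
    - [1, [0, 0, -2], 0]
    - [1, [0, 0, 0], 0]

```text
time: 36.52
tcp_pos: [452.0, -249.4, 61.7]
eef_rot: [-0.009, 0.999, 0.035, 0.017]
contact_force: [-0.5, 0.4, -0.7]
opening: 0.256
```

Request:
play_rows:
  deltas:
    - [-1, [0, 0, 0], 0]
    - [-1, [0, 0, 0], 0]
    - [-1, [0, 0, 0], 0]
    - [-1, [0, 0, 0], 0]
    - [-1, [0, 0, 0], 0]
    - [-1, [0, 0, 0], 0]
    - [-1, [0, 0, 0], 0]
    - [-1, [0, 0, 0], 0]
    - [-1, [0, 0, 0], 0]
    - [-1, [0, 0, 0], 0]
    - [-1, [0, 0, 0], 0]
    - [-1, [0, 0, 0], 0]

```text
time: 37.52
tcp_pos: [452.1, -249.6, 61.0]
eef_rot: [-0.009, 0.999, 0.034, 0.018]
contact_force: [0.1, -0.5, 0.7]
opening: 0.992
```

```bash
python3 - <<'E'
from h import *
show(); save('wrist','w18')
E
```

```text
t 37.52 tcp [ 452.1 -249.6   61. ] yaw 3.93 zaxis tilt deg [2.  1.1] F [ 0.1 -0.5  0.7] q [-0.6  0.   1.9  0.   1.2  0.9] op 0.992
```

View pics/w18.png

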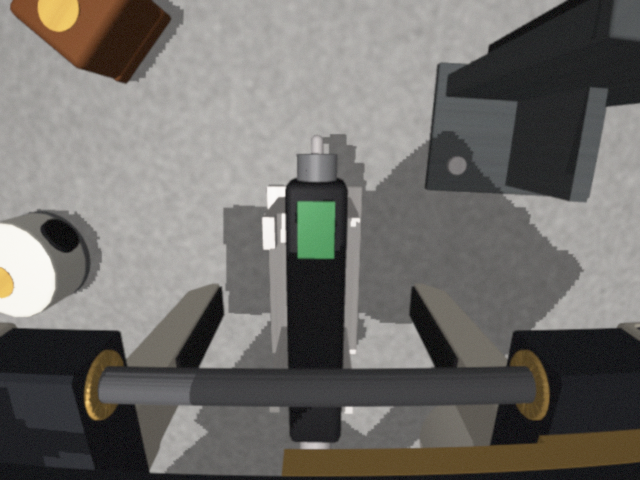

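Request:
play_rows:
  deltas:
    - [-1, [0, 0, 15], 0]
    - [-1, [0, 0, 30], 0]
    - [-1, [0, 0, 41], 0]
    - [-1, [0, 0, 41], 0]
    - [-1, [0, 0, 41], 0]
    - [-1, [0, 0, 30], 0]
    - [-1, [0, 0, 0], 0]
    - [-1, [0, 0, 0], 0]

```text
time: 38.23
tcp_pos: [447.1, -246.0, 265.1]
eef_rot: [-0.011, 0.999, 0.034, 0.015]
contact_force: [0.4, -0.1, -0.8]
opening: 1.002
```

```bash
python3 - <<'E'
from h import *
show(); T=T_tool(); im,d=save('wrist','w19')
C=cloud('wrist',d,T)
m=(abs(C[...,0]-450)<90)&(abs(C[...,1]+248)<30)&(C[...,2]>74)&(C[...,2]<100); P=C[m]
print(cv2.minAreaRect(P[:,:2].astype(np.float32)),np.median(P[:,2]),P.min(0),P.max(0))
for a in (400,430,460,490,505): print(a,np.median(P[abs(P[:,0]-a)<6],0))
m=(abs(C[...,0]-450)<80)&(abs(C[...,1]+248)<40)&(C[...,2]>4)&(C[...,2]<9);P=C[m]; print(cv2.minAreaRect(P[:,:2].astype(np.float32)))
E
```

```text
t 38.23 tcp [ 447.1 -246.   265.1] yaw 3.92 zaxis tilt deg [1.7 1.3] F [ 0.4 -0.1 -0.8] q [-0.6 -0.1  1.7  0.   1.6  0.9] op 1.002
((448.6282958984375, -250.9256591796875), (144.7095489501953, 24.242807388305664), 3.7261359691619873) 83.84454538600448 [ 376.1 -265.8   74.1] [ 521.3 -235.8   86.9]
400 [ 400.2 -253.6   83.9]
430 [ 430.  -251.8   83.9]
460 [ 460.1 -249.7   83.9]
490 [ 490.1 -248.7   84.6]
505 [ 505.1 -247.6   84.1]
((446.98822021484375, -248.58456420898438), (108.46292114257812, 56.080806732177734), 3.5659518241882324)
```

View pics/w19.png

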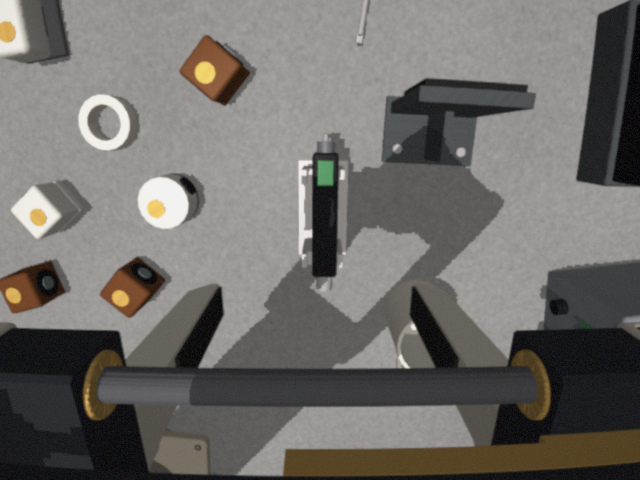

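```bash
cat >> h.py <<'E'
def rectz(C,c,r,z0,z1):
    m=(np.hypot(C[...,0]-c[0],C[...,1]-c[1])<r)&(C[...,2]>z0)&(C[...,2]<z1); P=C[m]
    if len(P)<10: print('none',c); return
    r=cv2.minAreaRect(P[:,:2].astype(np.float32)); print(np.array(r[0]),np.array(r[1]),round(r[2],1),'z',np.median(P[:,2]).round(1),len(P))
def cams(C):
    rectz(C,(446,-75),45,31,41); rectz(C,(429,68.5),45,41,51); rectz(C,(626,108),70,51,61)
E
python3 - <<'E'
from h import *
show(); T=T_tool(); im,d=save('wrist','w20'); cams(cloud('wrist',d,T)); im,d=save('top','top9'); cams(cloud('top',d)); pads('top',im,d)
E
```

```text
t 38.28 tcp [ 447.3 -246.2  265.4] yaw 3.92 zaxis tilt deg [1.7 1.3] F [-0.4 -0.9  1.6] q [-0.6 -0.1  1.7  0.   1.6  0.9] op 1.002
[445.6 -75.5] [56.7 57.1] 50.7 z 36.0 2156
[427.3  67.1] [45.9 47.2] 42.7 z 45.8 1578
[614.5  70.9] [52.1 36. ] 8.7 z 55.4 1445
[449.1 -74.8] [56.6 54.9] 0.7 z 35.8 582
[430.2  69.1] [45.7 45.9] 42.5 z 45.7 479
[633.1  77.1] [84.3 37.3] 9.8 z 55.8 700
top pad px [262.9 146.7] area 474 world [745.9 120.2  11.1]
top pad px [281.9 206. ] area 44 world [612.5  72.7  56.8]
top pad px [376.9 222.4] area 81 world [ 581.6 -124.5   46.8]
top pad px [348.5 289. ] area 44 world [441.8 -67.3  36.2]
top pad px [285.  296.5] area 44 world [425.6  64.5  45.9]
top pad px [327.5 339.9] area 83 world [337.2 -24.5  46.3]
top pad px [262.1 343.8] area 93 world [327.8 110.4  46.2]
```

Request:
play_rows:
  deltas:
    - [-1, [0, 12, 0], -2]
    - [-1, [0, 18, -12], -2]
    - [-1, [0, 18, -15], -2]
    - [-1, [0, 18, -15], -2]
    - [-1, [0, 18, -15], -2]
    - [-1, [0, 18, -15], -2]
    - [-1, [0, 18, -15], -2]
    - [-1, [0, 18, -15], 0]
    - [-1, [0, 18, -15], 0]
    - [-1, [0, 14, -15], 0]
    - [-1, [0, 0, -15], 0]
    - [-1, [0, 0, 0], 0]
    - [-1, [0, 0, 0], 0]

```text
time: 39.47
tcp_pos: [426.9, -61.6, 81.0]
eef_rot: [-0.017, 0.995, -0.095, -0.007]
contact_force: [0.4, -0.1, 0.5]
opening: 1.0
```

```bash
python3 - <<'E'
from h import *
show(); T=T_tool(); im,d=save('wrist','w21'); cams(cloud('wrist',d,T))
E
```

```text
t 39.47 tcp [426.9 -61.6  81. ] yaw -10.95 zaxis tilt deg [-0.6  2. ] F [ 0.4 -0.1  0.5] q [-0.3 -0.2  2.1  0.   1.3  1.5] op 1.0
[446.1 -74.9] [57.  56.4] 82.1 z 36.0 7505
[428.1  67.7] [46.4 46.4] 42.7 z 45.9 4442
[592.8  58.4] [ 6.3 13.6] 16.2 z 53.0 212
```

View pics/w21.png

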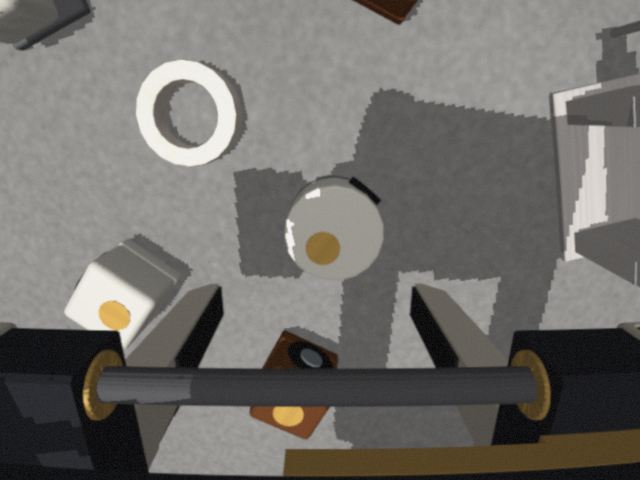

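Request:
play_rows:
  deltas:
    - [-1, [9, -6, 0], 0]
    - [-1, [8, -5, 0], 0]
    - [-1, [0, 0, -8], 0]
    - [-1, [0, 0, -10], 0]
    - [-1, [0, 0, -10], 0]
    - [-1, [0, 0, -6], 0]
    - [-1, [0, 0, 0], 0]
    - [-1, [0, 0, 0], 0]

```text
time: 40.18
tcp_pos: [443.0, -74.8, 44.5]
eef_rot: [-0.017, 0.995, -0.097, -0.008]
contact_force: [-0.1, 0.5, 0.2]
opening: 1.0
```

```bash
python3 - <<'E'
from h import *
show(); T=T_tool(); im,d=save('wrist','w22'); cams(cloud('wrist',d,T))
E
```

```text
t 40.18 tcp [443.  -74.8  44.5] yaw -11.16 zaxis tilt deg [-0.7  2. ] F [-0.1  0.5  0.2] q [-0.3 -0.1  2.1  0.   1.2  1.4] op 1.0
[444.5 -71.7] [57.3 65. ] 28.3 z 36.0 9726
[455.1  63.6] [13.5  5.2] 69.6 z 43.4 199
none (626, 108)
```

Now down to TCP z≈14 and close.

Request:
play_rows:
  deltas:
    - [-1, [3, 0, -8], 0]
    - [-1, [0, 0, -8], 0]
    - [-1, [0, 0, -7], 0]
    - [-1, [0, 0, -4], 0]
    - [-1, [0, 0, 0], 0]
    - [-1, [0, 0, 0], 0]

```text
time: 40.73
tcp_pos: [446.3, -74.5, 15.0]
eef_rot: [-0.017, 0.995, -0.097, -0.007]
contact_force: [1.0, 0.1, -0.1]
opening: 0.999
```

```bash
python3 - <<'E'
from h import *
show()
E
```

```text
t 40.73 tcp [446.3 -74.5  15. ] yaw -11.13 zaxis tilt deg [-0.7  2. ] F [ 1.   0.1 -0.1] q [-0.3 -0.   2.1  0.   1.1  1.4] op 0.999
```

Request:
play_rows:
  deltas:
    - [1, [0, 0, 0], 0]
    - [1, [0, 0, 0], 0]
    - [1, [0, 0, 0], 0]
    - [1, [0, 0, 0], 0]
    - [1, [0, 0, 0], 0]
    - [1, [0, 0, 0], 0]
    - [1, [0, 0, 0], 0]
    - [1, [0, 0, 0], 0]
    - [1, [0, 0, 0], 0]
    - [1, [0, 0, 5], 0]
    - [1, [0, 0, 10], 0]
    - [1, [0, 0, 15], 0]
    - [1, [0, 0, 15], 0]
    - [1, [0, 0, 15], 0]
    - [1, [0, 0, 15], 0]
    - [1, [0, 0, 0], 0]

```text
time: 42.07
tcp_pos: [443.6, -73.7, 95.2]
eef_rot: [-0.018, 0.995, -0.097, -0.01]
contact_force: [0.5, -1.1, -2.2]
opening: 0.624
```

```bash
python3 - <<'E'
from h import *
show(); T=T_tool(); im,d=save('wrist','w23')
E
```

```text
t 42.07 tcp [443.6 -73.7  95.2] yaw -11.13 zaxis tilt deg [-0.9  2.1] F [ 0.5 -1.1 -2.2] q [-0.3 -0.2  2.   0.   1.3  1.5] op 0.624
```

View pics/w23.png

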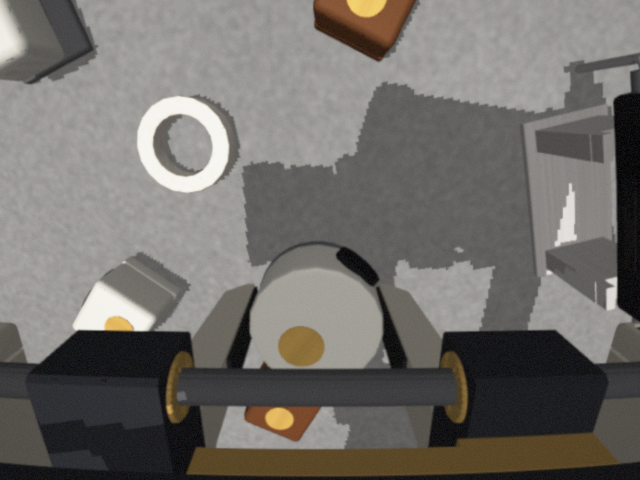

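Request:
play_rows:
  deltas:
    - [1, [0, 10, 5], 0]
    - [1, [0, 20, 5], 0]
    - [1, [0, 20, 0], 0]
    - [1, [0, 20, 0], 0]
    - [1, [0, 20, 0], 0]
    - [1, [0, 20, 0], 0]
    - [1, [0, 20, 0], 0]
    - [1, [0, 20, 0], 0]
    - [1, [0, 20, 0], 0]
    - [1, [0, 20, 0], 0]
    - [1, [0, 20, 0], 0]
    - [1, [0, 20, 0], 0]
    - [1, [0, 20, 0], 0]
    - [1, [0, 20, 0], 0]
    - [1, [0, 20, 0], 0]
    - [1, [0, 20, 0], 0]
    - [1, [0, 20, 0], 0]
    - [1, [0, 20, 0], 0]
    - [1, [0, 15, 0], 0]
    - [1, [0, 0, 0], 0]

```text
time: 43.78
tcp_pos: [421.3, 316.5, 87.3]
eef_rot: [-0.015, 0.995, -0.099, -0.026]
contact_force: [-0.4, 0.6, -3.0]
opening: 0.619
```

```bash
python3 - <<'E'
from h import *
show(); T=T_tool(); im,d=save('wrist','w24')
C=cloud('wrist',d,T); m=(C[...,1]>200)&(C[...,2]>22)&(C[...,2]<45)&(C[...,0]>300); print(C[m].min(0),C[m].max(0))
E
```

```text
t 43.78 tcp [421.3 316.5  87.3] yaw -11.36 zaxis tilt deg [-2.8  2. ] F [-0.4  0.6 -3. ] q [0.5 0.1 1.8 0.1 1.3 2.3] op 0.619
[353.  205.7  22. ] [589.1 449.5  34.4]
```

View pics/w24.png

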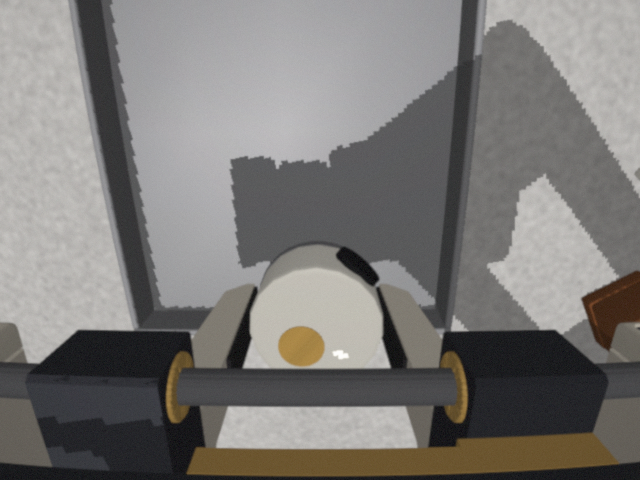

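Request:
play_rows:
  deltas:
    - [1, [5, -8, 0], 0]
    - [1, [6, -8, 0], 0]
    - [1, [5, -7, 0], 0]
    - [1, [0, 0, -10], 0]
    - [1, [0, 0, -12], 0]
    - [1, [0, 0, -10], 0]
    - [1, [0, 0, -5], 0]
    - [1, [0, 0, 0], 0]

```text
time: 44.5
tcp_pos: [437.2, 284.6, 43.5]
eef_rot: [-0.012, 0.994, -0.101, -0.028]
contact_force: [-0.3, -0.0, -3.4]
opening: 0.622
```

```bash
python3 - <<'E'
from h import *
show()
E
```

```text
t 44.5 tcp [437.2 284.6  43.5] yaw -11.62 zaxis tilt deg [-3.   1.7] F [-0.3 -0.  -3.4] q [0.4 0.1 1.9 0.1 1.2 2.2] op 0.622
```

Request:
play_rows:
  deltas:
    - [1, [0, 5, 0], 0]
    - [1, [0, 4, 0], 0]
    - [1, [0, 0, -8], 0]
    - [1, [0, 0, -6], 0]
    - [1, [0, 0, -4], 0]
    - [1, [0, 0, 0], 0]

```text
time: 45.0
tcp_pos: [436.5, 295.7, 23.4]
eef_rot: [-0.012, 0.994, -0.101, -0.028]
contact_force: [-0.2, 0.1, -2.7]
opening: 0.626
```

```bash
python3 - <<'E'
from h import *
show()
E
```

```text
t 45.0 tcp [436.5 295.7  23.4] yaw -11.53 zaxis tilt deg [-3.   1.7] F [-0.2  0.1 -2.7] q [0.5 0.2 1.8 0.1 1.2 2.2] op 0.626
```

Lower gently until contact, then open partway (to about 75 mm).

Request:
play_rows:
  deltas:
    - [1, [0, -1, -2], 0]
    - [1, [0, 0, -2], 0]
    - [1, [0, 0, 0], 0]

```text
time: 45.25
tcp_pos: [436.6, 295.3, 21.2]
eef_rot: [-0.012, 0.994, -0.1, -0.028]
contact_force: [-0.8, 0.9, -3.6]
opening: 0.62
```

Request:
play_rows:
  deltas:
    - [1, [0, 0, -2], 0]
    - [1, [0, 0, -1], 0]
    - [1, [0, 0, 0], 0]

```text
time: 45.5
tcp_pos: [437.1, 295.5, 21.2]
eef_rot: [-0.013, 0.995, -0.1, -0.028]
contact_force: [-0.3, -0.1, -3.6]
opening: 0.621
```

Request:
play_rows:
  deltas:
    - [-0.6, [0, 0, 0], 0]
    - [-0.6, [0, 0, 0], 0]
    - [-0.6, [0, 0, 0], 0]
    - [-0.6, [0, 0, 0], 0]
    - [-0.6, [0, 0, 0], 0]
    - [-0.6, [0, 0, 0], 0]
    - [-0.6, [0, 0, 10], 0]
    - [-0.6, [0, 0, 15], 0]
    - [-0.6, [0, 0, 15], 0]
    - [-0.6, [0, 0, 20], 0]
    - [-0.6, [0, 0, 20], 0]
    - [-0.6, [0, 0, 0], 0]

```text
time: 46.5
tcp_pos: [437.2, 295.2, 106.6]
eef_rot: [-0.013, 0.994, -0.1, -0.028]
contact_force: [-0.1, 1.2, 0.5]
opening: 0.795
```

```bash
python3 - <<'E'
from h import *
show(); T=T_tool(); im,d=save('wrist','w25'); C=cloud('wrist',d,T); rectz(C,(436,294),45,36,50)
E
```

```text
t 46.5 tcp [437.2 295.2 106.6] yaw -11.49 zaxis tilt deg [-3.   1.8] F [-0.1  1.2  0.5] q [0.5 0.1 1.8 0.1 1.3 2.2] op 0.795
[436.4 294.3] [57.2 56.7] 69.1 z 41.0 5869
```

View pics/w25.png

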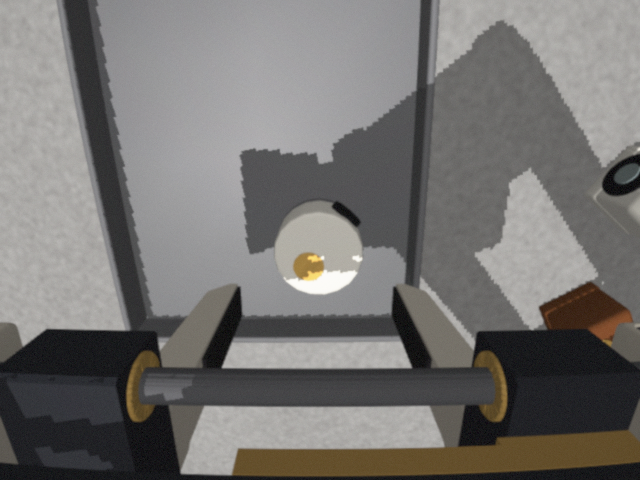

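Request:
play_rows:
  deltas:
    - [-1, [0, -10, 5], 0]
    - [-1, [0, -18, 5], 5]
    - [-1, [0, -18, 0], 5]
    - [-1, [0, -18, 0], 5]
    - [-1, [0, -18, 0], 5]
    - [-1, [0, -18, 0], 5]
    - [-1, [0, -18, 0], 5]
    - [-1, [0, -18, 0], 5]
    - [-1, [0, -18, 0], 5]
    - [-1, [0, -18, 0], 5]
    - [-1, [0, -18, 0], 5]
    - [-1, [0, -18, 0], 4]
    - [-1, [0, -5, 0], 0]
    - [-1, [0, 0, 0], 0]
    - [-1, [0, 0, 0], 0]

```text
time: 47.8
tcp_pos: [424.0, 63.3, 103.2]
eef_rot: [0.004, 0.923, 0.382, -0.042]
contact_force: [-0.1, 0.7, 0.2]
opening: 1.001
```

```bash
python3 - <<'E'
from h import *
show(); T=T_tool(); im,d=save('wrist','w26'); C=cloud('wrist',d,T); cams(C)
C=cloud('top',save('top','top10')[1]);cams(C); rectz(C,(436,294),45,36,50)
E
```

```text
t 47.8 tcp [424.   63.3 103.2] yaw 44.97 zaxis tilt deg [-4.3 -2.3] F [-0.1  0.7  0.2] q [ 0.1 -0.2  2.  -0.   1.4  0.9] op 1.001
none (446, -75)
[428.6  69.4] [47.1 46. ] 42.1 z 45.9 5147
[600.1  64.6] [26.4 48.9] 48.0 z 55.6 3515
none (446, -75)
none (429, 68.5)
[633.   77.4] [85.  37.7] 10.7 z 55.6 694
[439.5 305. ] [34.4 56.7] 81.4 z 41.0 363
```

View pics/w26.png

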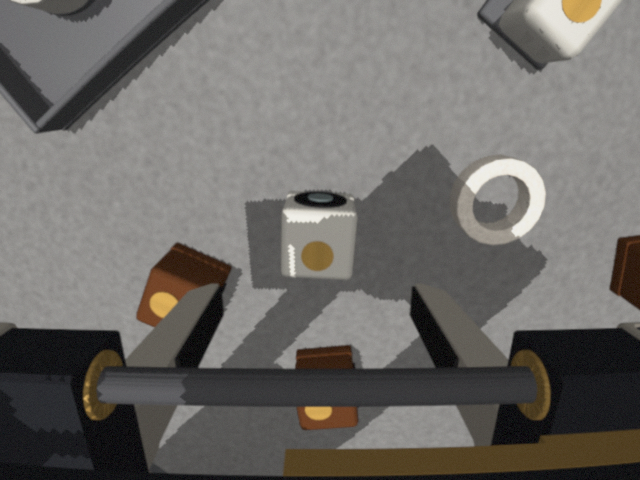

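Request:
play_rows:
  deltas:
    - [-1, [3, 3, -20], -2.5]
    - [-1, [3, 3, -20], 0]
    - [-1, [0, 0, 0], 0]
    - [-1, [0, 0, 0], 0]

```text
time: 48.23
tcp_pos: [431.6, 73.0, 63.6]
eef_rot: [0.003, 0.932, 0.361, -0.04]
contact_force: [-0.2, -0.4, 0.3]
opening: 0.997
```

```bash
python3 - <<'E'
from h import *
show(); T=T_tool(); im,d=save('wrist','w27'); C=cloud('wrist',d,T); cams(C)
E
```

```text
t 48.23 tcp [431.6  73.   63.6] yaw 42.37 zaxis tilt deg [-4.2 -2. ] F [-0.2 -0.4  0.3] q [ 0.1 -0.1  2.  -0.   1.3  0.9] op 0.997
none (446, -75)
[428.3  69.1] [46.5 46.2] 41.9 z 45.9 6731
[594.6  69.1] [24.9 35.5] 44.9 z 55.5 4070
```

Request:
play_rows:
  deltas:
    - [-1, [-3, -4, 0], 0]
    - [-1, [0, 0, -10], 0]
    - [-1, [0, 0, -12], 0]
    - [-1, [0, 0, -12], 0]
    - [-1, [0, 0, -9], 0]
    - [-1, [0, 0, -4], 0]
    - [-1, [0, 0, 0], 0]
    - [-1, [0, 0, 0], 0]

```text
time: 48.95
tcp_pos: [429.4, 68.9, 15.3]
eef_rot: [0.004, 0.932, 0.361, -0.038]
contact_force: [0.3, -0.1, -0.2]
opening: 1.001
```

```bash
python3 - <<'E'
from h import *
show()
E
```

```text
t 48.95 tcp [429.4  68.9  15.3] yaw 42.39 zaxis tilt deg [-3.9 -2. ] F [ 0.3 -0.1 -0.2] q [ 0.1 -0.   2.1 -0.   1.2  0.9] op 1.001
```

Request:
play_rows:
  deltas:
    - [1, [0, 0, 0], 0]
    - [1, [0, 0, 0], 0]
    - [1, [0, 0, 0], 0]
    - [1, [0, 0, 0], 0]
    - [1, [0, 0, 0], 0]
    - [1, [0, 0, 0], 0]
    - [1, [0, 0, 0], 0]
    - [1, [0, 0, 0], 0]
    - [1, [0, 0, 0], 0]
    - [1, [0, 0, 0], 0]
    - [1, [0, 0, 0], 0]
    - [1, [0, 0, 5], 0]
    - [1, [0, 0, 10], 0]
    - [1, [0, 0, 15], 0]
    - [1, [0, 0, 15], 0]
    - [1, [0, 0, 15], 0]
    - [1, [0, 0, 15], 0]
    - [1, [0, 0, 0], 0]

```text
time: 50.45
tcp_pos: [428.0, 68.7, 96.8]
eef_rot: [0.004, 0.932, 0.361, -0.039]
contact_force: [1.2, 1.5, -1.7]
opening: 0.494
```

```bash
python3 - <<'E'
from h import *
show(); T=T_tool(); im,d=save('wrist','w28')
E
```

```text
t 50.45 tcp [428.   68.7  96.8] yaw 42.39 zaxis tilt deg [-4. -2.] F [ 1.2  1.5 -1.7] q [ 0.1 -0.1  2.  -0.   1.4  0.9] op 0.494
```

View pics/w28.png

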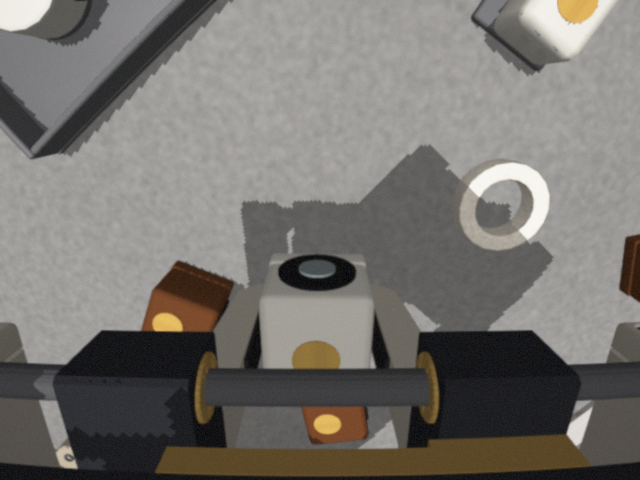

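Request:
play_rows:
  deltas:
    - [1, [5, 8, 3], 2]
    - [1, [10, 16, 2], 3]
    - [1, [10, 16, 0], 3]
    - [1, [10, 16, 0], 3]
    - [1, [10, 16, 0], 3]
    - [1, [10, 16, 0], 3]
    - [1, [10, 16, 0], 3]
    - [1, [10, 16, 0], 3]
    - [1, [10, 16, 0], 3]
    - [1, [10, 16, 0], 3]
    - [1, [10, 16, 0], 3]
    - [1, [10, 16, 0], 3]
    - [1, [5, 8, 0], 3]
    - [1, [0, 0, 0], 0]
    - [1, [0, 0, 0], 0]

```text
time: 51.75
tcp_pos: [544.0, 277.0, 82.0]
eef_rot: [0.014, 0.744, 0.666, -0.047]
contact_force: [1.0, 0.0, -3.1]
opening: 0.494
```

```bash
python3 - <<'E'
from h import *
s=show(); d=s['tcp_pos'][:2]-np.array([501,322]); print('tray a,b',.985*d[0]-.172*d[1],.172*d[0]+.985*d[1])
E
```

```text
t 51.75 tcp [544. 277.  82.] yaw 83.74 zaxis tilt deg [-2.9 -4.8] F [ 1.   0.  -3.1] q [ 0.4  0.3  1.5 -0.1  1.4  0.5] op 0.494
tray a,b 50.13706733937584 -36.91282813463578
```

Request:
play_rows:
  deltas:
    - [1, [4, -3, 0], -2]
    - [1, [4, -2, -5], -1]
    - [1, [0, 0, -10], 0]
    - [1, [0, 0, -12], 0]
    - [1, [0, 0, -10], 0]
    - [1, [0, 0, -6], 0]
    - [1, [0, 0, 0], 0]

```text
time: 52.33
tcp_pos: [548.2, 269.1, 30.0]
eef_rot: [0.012, 0.763, 0.644, -0.051]
contact_force: [0.1, 0.0, -2.8]
opening: 0.491
```

```bash
python3 - <<'E'
from h import *
s=show(); d=s['tcp_pos'][:2]-np.array([501,322]); print('tray a,b',.985*d[0]-.172*d[1],.172*d[0]+.985*d[1])
E
```

```text
t 52.33 tcp [548.2 269.1  30. ] yaw 80.46 zaxis tilt deg [-3.6 -4.8] F [ 0.1  0.  -2.8] q [ 0.4  0.4  1.5 -0.1  1.3  0.6] op 0.491
tray a,b 55.579353091103116 -43.9958510015708
```

Request:
play_rows:
  deltas:
    - [1, [0, 0, -4], 0]
    - [1, [0, 0, -3], 0]
    - [1, [0, 0, -2], 0]
    - [1, [0, 0, 0], 0]

```text
time: 52.67
tcp_pos: [548.1, 269.0, 24.2]
eef_rot: [0.012, 0.763, 0.644, -0.051]
contact_force: [0.1, -0.1, -2.4]
opening: 0.493
```

Request:
play_rows:
  deltas:
    - [1, [0, 0, -2], 0]
    - [1, [0, 0, -1], 0]
    - [1, [0, 0, 0], 0]

```text
time: 52.92
tcp_pos: [549.2, 269.5, 23.5]
eef_rot: [0.013, 0.763, 0.644, -0.05]
contact_force: [0.5, 0.0, -2.3]
opening: 0.496
```

Request:
play_rows:
  deltas:
    - [1, [0, 0, -2], 0]
    - [1, [0, 0, -2], 0]
    - [1, [0, 0, 0], 0]

```text
time: 53.17
tcp_pos: [549.6, 269.8, 23.8]
eef_rot: [0.013, 0.763, 0.644, -0.05]
contact_force: [-0.9, -0.4, -2.3]
opening: 0.496
```

Request:
play_rows:
  deltas:
    - [-0.4, [0, 0, 0], 0]
    - [-0.4, [0, 0, 0], 0]
    - [-0.4, [0, 0, 0], 0]
    - [-0.4, [0, 0, 0], 0]
    - [-0.4, [0, 0, 0], 0]
    - [-0.4, [0, 0, 0], 0]
    - [-0.4, [0, 0, 0], 0]

```text
time: 53.75
tcp_pos: [550.6, 270.3, 23.2]
eef_rot: [0.013, 0.763, 0.645, -0.049]
contact_force: [-0.5, -0.3, 0.2]
opening: 0.704
```

```bash
python3 - <<'E'
from h import *
s=show(); T=T_tool(); im,d=save('wrist','w29'); C=cloud('wrist',d,T); rectz(C,(549,270),45,46,56)
E
```

```text
t 53.75 tcp [550.6 270.3  23.2] yaw 80.51 zaxis tilt deg [-3.3 -4.8] F [-0.5 -0.3  0.2] q [ 0.4  0.4  1.5 -0.1  1.3  0.6] op 0.704
[550.1 274. ] [37.4 87. ] 83.7 z 50.9 9342
```

View pics/w29.png

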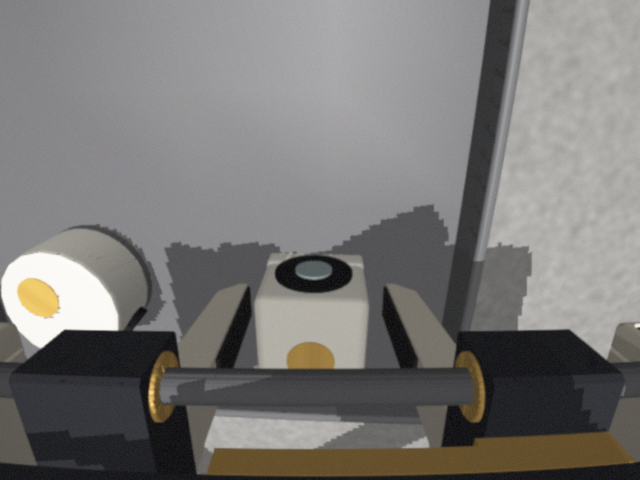

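Request:
play_rows:
  deltas:
    - [-0.4, [0, 0, 10], 0]
    - [-0.4, [0, 0, 14], 0]
    - [-0.4, [0, 0, 14], 0]
    - [-0.4, [0, 0, 14], 0]
    - [-0.7, [0, 0, 14], 0]
    - [-1, [0, 0, 14], 0]
    - [-1, [0, 0, 14], 0]
    - [-1, [0, -10, 14], -4]
    - [-1, [5, -15, 12], -6]
    - [-1, [7, -16, 12], -6]
    - [-1, [8, -17, 12], -6]
    - [-1, [8, -17, 12], -6]
    - [-1, [8, -17, 12], -6]
    - [-1, [8, -17, 12], -6]
    - [-1, [8, -17, 12], -6]
    - [-1, [8, -17, 0], -6]
    - [-1, [8, -17, 0], -6]
    - [-1, [8, -17, 0], -6]
    - [-1, [8, -17, 0], -6]
    - [-1, [0, 0, 0], 0]

```text
time: 55.47
tcp_pos: [640.5, 69.4, 266.2]
eef_rot: [-0.012, 0.997, 0.063, -0.03]
contact_force: [-0.0, -0.4, -0.4]
opening: 0.999
```

```bash
python3 - <<'E'
from h import *
show(); T=T_tool(); im,d=save('wrist','w30'); C=cloud('wrist',d,T); rectz(C,(633,77),60,51,61)
C=cloud('top',save('top','top11')[1]); rectz(C,(549,270),45,46,56);rectz(C,(436,294),45,36,45); rectz(C,(633,77),60,51,61)
E
```

```text
t 55.47 tcp [640.5  69.4 266.2] yaw 7.29 zaxis tilt deg [-3.5  1.2] F [-0.  -0.4 -0.4] q [0.  0.3 1.2 0.  1.7 1.5] op 0.999
[630.7  76. ] [84.  37.8] 10.2 z 55.8 2802
[547.8 246.8] [43.6 12.2] 1.4 z 50.2 106
none (436, 294)
[628.7  78. ] [76.3 35.7] 7.9 z 55.9 547
```

View pics/w30.png

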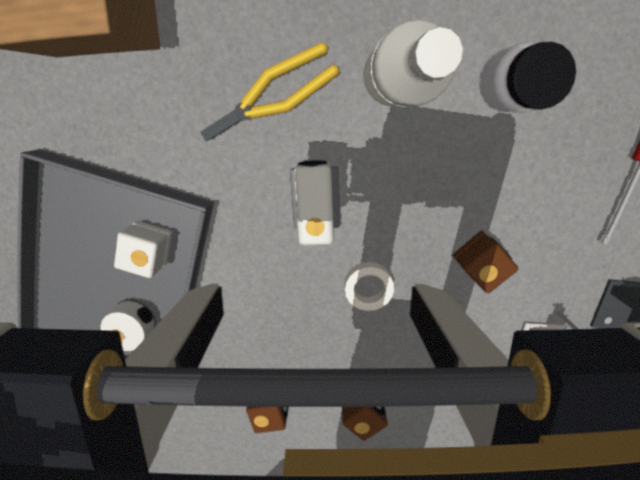

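View pics/top11.png

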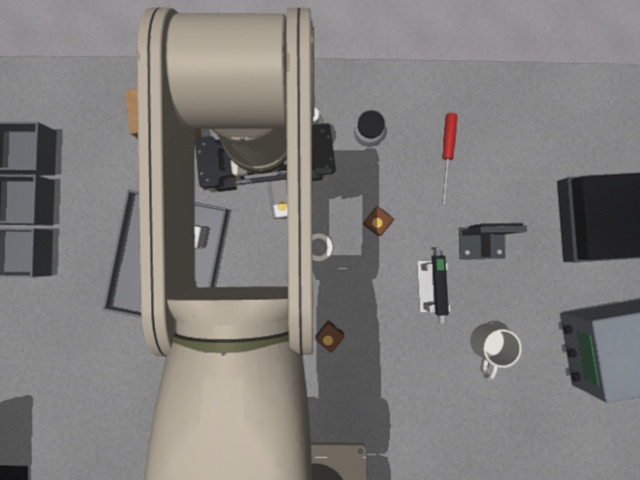

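Request:
play_rows:
  deltas:
    - [-1, [-3, 3, -20], 1.5]
    - [-1, [-3, 3, -36], 1.5]
    - [-1, [-3, 1, -38], 0]
    - [-1, [0, 0, -38], 0]
    - [-1, [0, 0, -30], 0]
    - [-1, [0, 0, 0], 0]
    - [-1, [0, 0, 0], 0]

```text
time: 56.15
tcp_pos: [629.0, 88.0, 109.3]
eef_rot: [-0.013, 0.994, 0.108, -0.024]
contact_force: [0.8, 0.3, 0.9]
opening: 0.999
```

```bash
python3 - <<'E'
from h import *
show(); T=T_tool(); im,d=save('wrist','w31'); C=cloud('wrist',d,T); rectz(C,(633,77),60,51,61)
E
```

```text
t 56.15 tcp [629.   88.  109.3] yaw 12.42 zaxis tilt deg [-2.9  1.2] F [0.8 0.3 0.9] q [0.  0.3 1.5 0.  1.4 1.4] op 0.999
[631.5  76.5] [84.5 37.7] 10.3 z 55.8 7486
```

View pics/w31.png

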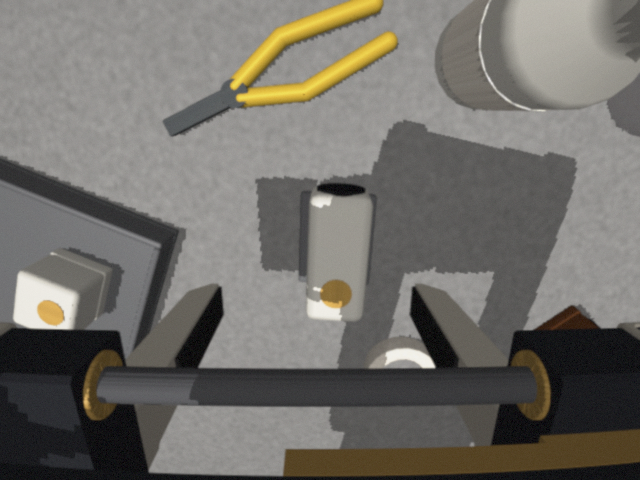

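Request:
play_rows:
  deltas:
    - [-1, [1, -5, -10], -1]
    - [-1, [1, -5, -12], -1]
    - [-1, [0, 0, -12], 0]
    - [-1, [0, 0, -6], 0]
    - [-1, [0, 0, 0], 0]
    - [-1, [0, 0, 0], 0]

```text
time: 56.7
tcp_pos: [636.7, 77.7, 75.1]
eef_rot: [-0.013, 0.996, 0.09, -0.017]
contact_force: [-0.8, -1.0, -0.1]
opening: 1.003
```

```bash
python3 - <<'E'
from h import *
show(); T=T_tool(); im,d=save('wrist','w32'); C=cloud('wrist',d,T); rectz(C,(633,77),60,51,61)
E
```

```text
t 56.7 tcp [636.7  77.7  75.1] yaw 10.31 zaxis tilt deg [-2.1  1.3] F [-0.8 -1.  -0.1] q [0.  0.4 1.5 0.  1.3 1.4] op 1.003
[631.3  76.3] [84.9 37.8] 10.1 z 55.8 9730
```

Request:
play_rows:
  deltas:
    - [-1, [-4, -1, -8], 0]
    - [-1, [0, 0, -10], 0]
    - [-1, [0, 0, -10], 0]
    - [-1, [0, 0, -10], 0]
    - [-1, [0, 0, -6], 0]
    - [-1, [0, 0, 0], 0]
    - [-1, [0, 0, 0], 0]

```text
time: 57.33
tcp_pos: [631.8, 76.7, 26.4]
eef_rot: [-0.013, 0.996, 0.09, -0.017]
contact_force: [-0.3, -0.2, -0.2]
opening: 1.0
```

```bash
python3 - <<'E'
from h import *
show(); save('wrist','w33')
E
```

```text
t 57.33 tcp [631.8  76.7  26.4] yaw 10.33 zaxis tilt deg [-2.1  1.3] F [-0.3 -0.2 -0.2] q [0.  0.4 1.5 0.  1.2 1.4] op 1.0
```

View pics/w33.png

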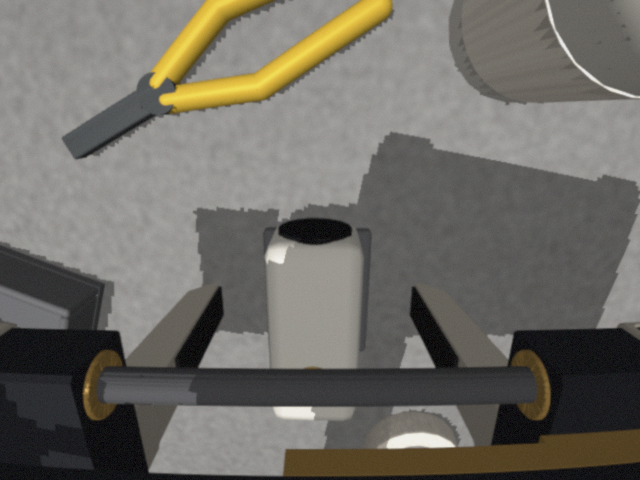

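Request:
play_rows:
  deltas:
    - [1, [0, 0, 0], 0]
    - [1, [0, 0, 0], 0]
    - [1, [0, 0, 0], 0]
    - [1, [0, 0, 0], 0]
    - [1, [0, 0, 0], 0]
    - [1, [0, 0, 0], 0]
    - [1, [0, 0, 0], 0]
    - [1, [0, 0, 0], 0]
    - [1, [0, 0, 0], 0]
    - [1, [0, 0, 0], 0]
    - [1, [0, 0, 0], 0]
    - [1, [0, 0, 0], 0]
    - [1, [0, 0, 0], 0]
    - [1, [0, 0, 5], 0]
    - [1, [0, 0, 10], 0]
    - [1, [0, 0, 15], 0]
    - [1, [0, 0, 15], 0]
    - [1, [0, 0, 15], 0]
    - [1, [0, 0, 15], 0]
    - [1, [0, 0, 0], 0]

```text
time: 59.05
tcp_pos: [629.7, 76.7, 106.4]
eef_rot: [-0.013, 0.996, 0.09, -0.02]
contact_force: [1.0, 0.1, -1.9]
opening: 0.405
```

```bash
python3 - <<'E'
from h import *
show(); save('wrist','w34')
E
```

```text
t 59.05 tcp [629.7  76.7 106.4] yaw 10.34 zaxis tilt deg [-2.4  1.3] F [ 1.   0.1 -1.9] q [0.  0.3 1.5 0.  1.4 1.4] op 0.405
```

View pics/w34.png

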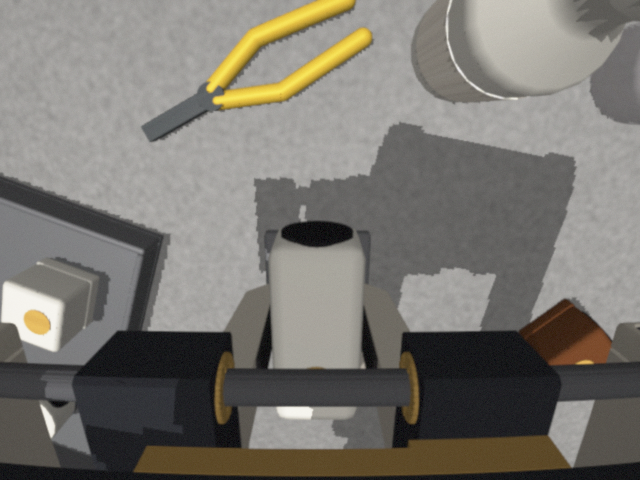

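Request:
play_rows:
  deltas:
    - [1, [-4, 10, 6], 0]
    - [1, [-7, 18, 6], -1]
    - [1, [-7, 18, 2], -1]
    - [1, [-7, 18, 1], -1]
    - [1, [-7, 18, 1], -1]
    - [1, [-7, 18, 1], -1]
    - [1, [-7, 18, 1], -1]
    - [1, [-7, 18, 1], -1]
    - [1, [-7, 18, 1], -1]
    - [1, [-7, 18, 1], -1]
    - [1, [-7, 18, 1], -1]
    - [1, [-7, 18, 1], -1]
    - [1, [-7, 18, 1], -1]
    - [1, [-7, 18, 1], -1]
    - [1, [-7, 18, 0], -1]
    - [1, [-7, 18, 0], -1]
    - [1, [0, 0, 0], 0]
    - [1, [0, 0, 0], 0]

```text
time: 60.6
tcp_pos: [492.9, 375.2, 113.7]
eef_rot: [-0.013, 0.998, -0.047, -0.034]
contact_force: [0.1, 0.5, -3.3]
opening: 0.413
```

```bash
python3 - <<'E'
from h import *
s=show(); d=s['tcp_pos'][:2]-np.array([501,322]); print('tray a,b',.985*d[0]-.172*d[1],.172*d[0]+.985*d[1])
save('wrist','w35')
C=cloud('top',save('top','top12')[1]); rectz(C,(549,270),45,46,56);rectz(C,(436,294),45,36,45)
E
```

```text
t 60.6 tcp [492.9 375.2 113.7] yaw -5.4 zaxis tilt deg [-3.8  1.7] F [ 0.1  0.5 -3.3] q [0.5 0.3 1.5 0.1 1.4 2.2] op 0.413
tray a,b -17.152414373160944 50.96059345196394
[549.9 266.2] [46.6 45.6] 79.3 z 50.9 483
[437.9 293.8] [57.3 54.5] 89.8 z 40.9 595
```

View pics/w35.png

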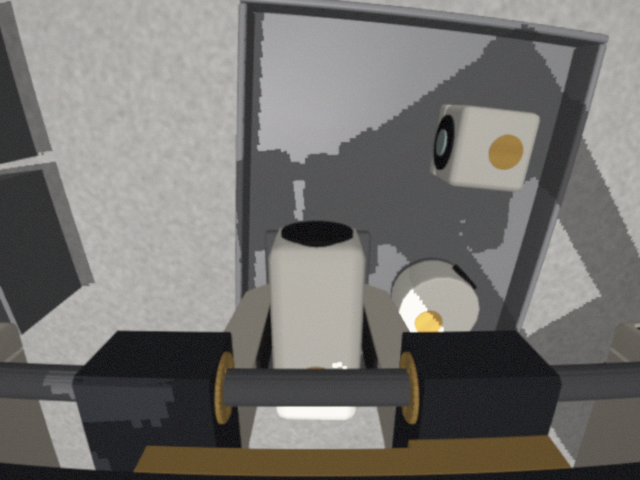

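Request:
play_rows:
  deltas:
    - [1, [8, -2, 0], 0]
    - [1, [8, -2, -6], 0]
    - [1, [4, -1, -12], 0]
    - [1, [0, 0, -14], 0]
    - [1, [0, 0, -14], 0]
    - [1, [0, 0, -8], 0]
    - [1, [0, 0, 0], 0]
    - [1, [0, 0, 0], 0]

```text
time: 61.37
tcp_pos: [517.3, 363.0, 51.1]
eef_rot: [-0.012, 0.998, -0.051, -0.035]
contact_force: [-0.7, 0.1, -3.1]
opening: 0.407
```

```bash
python3 - <<'E'
from h import *
s=show(); d=s['tcp_pos'][:2]-np.array([501,322]); print('tray a,b',.985*d[0]-.172*d[1],.172*d[0]+.985*d[1])
E
```

```text
t 61.37 tcp [517.3 363.   51.1] yaw -5.83 zaxis tilt deg [-4.   1.6] F [-0.7  0.1 -3.1] q [0.5 0.4 1.5 0.1 1.3 2.2] op 0.407
tray a,b 9.02233444854568 43.18783748829452
```

Request:
play_rows:
  deltas:
    - [1, [-1, 4, -2], 0]
    - [1, [0, 3, -4], 0]
    - [1, [0, 0, -5], 0]
    - [1, [0, 0, -4], 0]
    - [1, [0, 0, 0], 0]

```text
time: 61.78
tcp_pos: [516.7, 371.4, 35.9]
eef_rot: [-0.012, 0.998, -0.051, -0.035]
contact_force: [0.5, -0.5, -4.2]
opening: 0.409
```

Request:
play_rows:
  deltas:
    - [1, [0, 0, -2], 0]
    - [1, [0, 0, -2], 0]
    - [1, [0, 0, -1], 0]
    - [1, [0, 0, 0], 0]

```text
time: 62.12
tcp_pos: [517.6, 372.4, 35.4]
eef_rot: [-0.013, 0.998, -0.051, -0.034]
contact_force: [-0.2, 0.2, -3.8]
opening: 0.406
```

Request:
play_rows:
  deltas:
    - [1, [0, 0, -4], 0]
    - [1, [0, 0, -3], 0]
    - [1, [0, 0, 0], 0]

```text
time: 62.37
tcp_pos: [519.1, 373.9, 34.6]
eef_rot: [-0.014, 0.998, -0.05, -0.032]
contact_force: [-0.3, -0.4, -3.3]
opening: 0.406
```

```bash
python3 - <<'E'
from h import *
s=show(); save('wrist','w36');save('scene','sc6'); a=cv2.imread('pics/sc6.png')[170:300,380:540]; cv2.imwrite('pics/c6.png',cv2.resize(a,None,fx=4.5,fy=4.5,interpolation=2))
E
```

```text
t 62.37 tcp [519.1 373.9  34.6] yaw -5.72 zaxis tilt deg [-3.6  1.8] F [-0.3 -0.4 -3.3] q [0.5 0.4 1.5 0.1 1.3 2.2] op 0.406
```

View pics/c6.png

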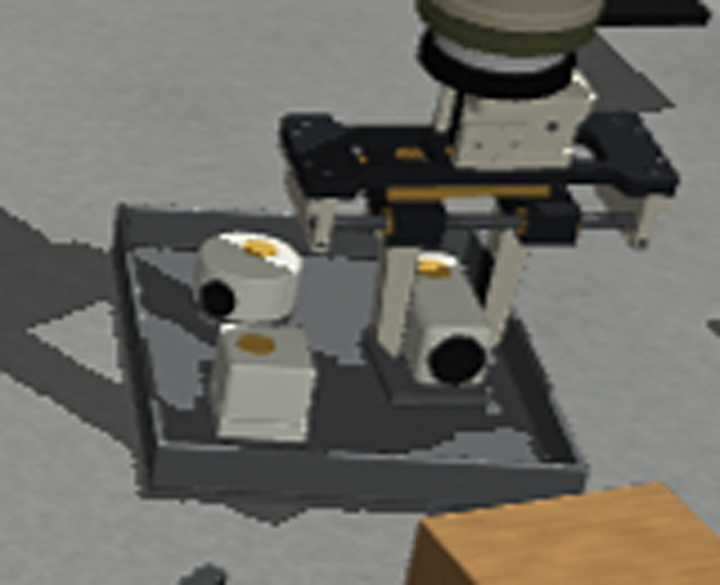

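View pics/w36.png

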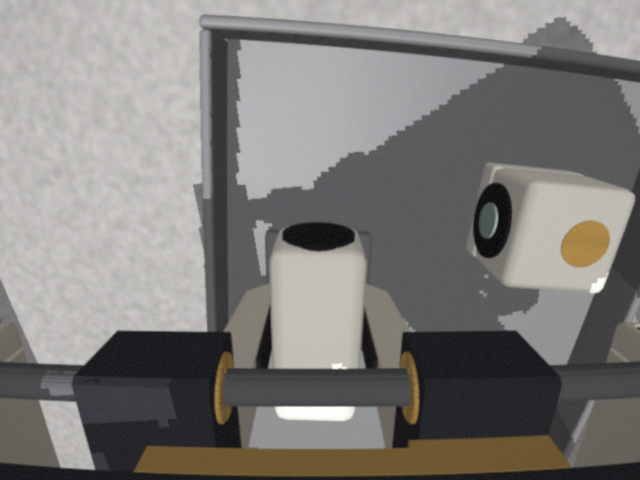

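Request:
play_rows:
  deltas:
    - [-0.05, [0, 0, 0], 0]
    - [-0.05, [0, 0, 0], 0]
    - [-0.05, [0, 0, 0], 0]
    - [-0.05, [0, 0, 0], 0]
    - [-0.05, [0, 0, 0], 0]
    - [-0.05, [0, 0, 0], 0]

```text
time: 62.97
tcp_pos: [520.0, 374.5, 33.5]
eef_rot: [-0.015, 0.998, -0.05, -0.031]
contact_force: [0.4, 0.8, 0.4]
opening: 0.527
```

```bash
python3 - <<'E'
from h import *
s=show(); T=T_tool(); save('wrist','w37')
E
```

```text
t 62.97 tcp [520.  374.5  33.5] yaw -5.73 zaxis tilt deg [-3.5  1.9] F [0.4 0.8 0.4] q [0.5 0.4 1.5 0.1 1.2 2.2] op 0.527
```

View pics/w37.png

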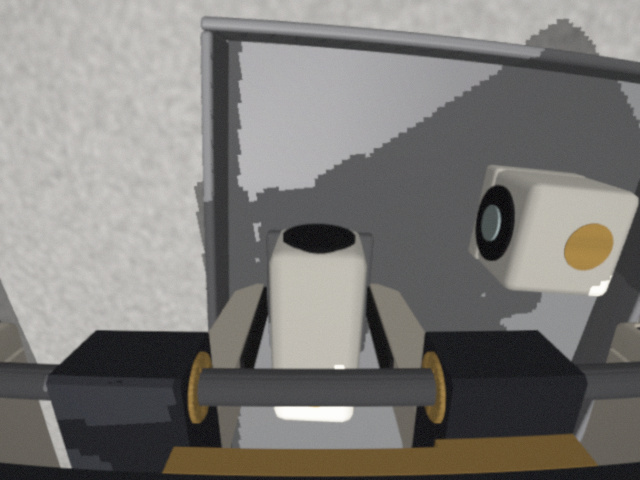

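Clear on both sides; lift away to the side so the top camera sees everything.

Request:
play_rows:
  deltas:
    - [-0.05, [0, 0, 10], 0]
    - [-0.05, [0, 0, 14], 0]
    - [-0.05, [0, 0, 18], 0]
    - [-0.05, [0, 0, 20], 0]
    - [-0.05, [0, 0, 20], 0]
    - [-0.05, [0, 0, 20], 0]
    - [-0.05, [0, 0, 20], 0]
    - [-0.05, [0, 0, 20], 0]
    - [-0.05, [0, 0, 20], 0]
    - [-0.05, [-20, -15, 10], 0]
    - [-0.05, [-20, -20, 0], 0]
    - [-0.05, [-20, -20, 0], 0]
    - [-0.05, [-10, -25, 0], 0]
    - [-0.05, [0, -30, 0], 0]
    - [-0.05, [0, -30, 0], 0]
    - [-0.05, [0, -30, 0], 0]
    - [-0.05, [0, -30, 0], 0]
    - [-0.05, [0, -30, 0], 0]
    - [-0.05, [0, -30, 0], 0]
    - [-0.05, [0, -30, 0], 0]

```text
time: 64.68
tcp_pos: [445.6, 79.2, 245.1]
eef_rot: [-0.021, 0.999, -0.045, -0.017]
contact_force: [-0.9, -0.1, 0.1]
opening: 0.526
```

Request:
play_rows:
  deltas:
    - [-0.05, [0, -30, 0], 0]
    - [-0.05, [0, -30, 0], 0]
    - [-0.05, [0, -20, 0], 0]
    - [-0.05, [0, 0, 0], 0]
    - [-0.05, [0, 0, 0], 0]

```text
time: 65.1
tcp_pos: [445.3, -9.9, 254.0]
eef_rot: [-0.02, 0.999, -0.048, -0.012]
contact_force: [0.9, -0.1, 0.2]
opening: 0.526
```

```bash
python3 - <<'E'
from h import *
s=show(); T=T_tool(); save('wrist','w38');_,ds=save('scene','sc7'); im,d=save('top','top13'); C=cloud('top',d)
rectz(C,(549,270),45,46,56);rectz(C,(436,294),45,36,45);rectz(C,(520,374),60,54,70)
m=(abs(C[...,0]-450)<90)&(abs(C[...,1]+248)<30)&(C[...,2]>74)&(C[...,2]<100); P=C[m]
print('tester',cv2.minAreaRect(P[:,:2].astype(np.float32)),np.median(P[:,2]))
print('tower',robot.search_frame('top','tower_cam'),robot.search_frame('scene','tower_cam'))
E
```

```text
t 65.1 tcp [445.3  -9.9 254. ] yaw -5.51 zaxis tilt deg [-1.2  2.4] F [ 0.9 -0.1  0.2] q [-0.2 -0.3  1.8  0.   1.6  1.5] op 0.526
[550.  266.6] [46.8 45.7] 79.4 z 50.8 489
[438.5 293.6] [56.2 57. ] 53.6 z 40.9 592
[518.1 372.6] [38.3 85.4] 84.0 z 60.5 756
tester ((451.1102600097656, -250.1248321533203), (144.87008666992188, 25.695158004760742), 3.4542980194091797) 83.40658703154283
tower [] []
```

View pics/top13.png

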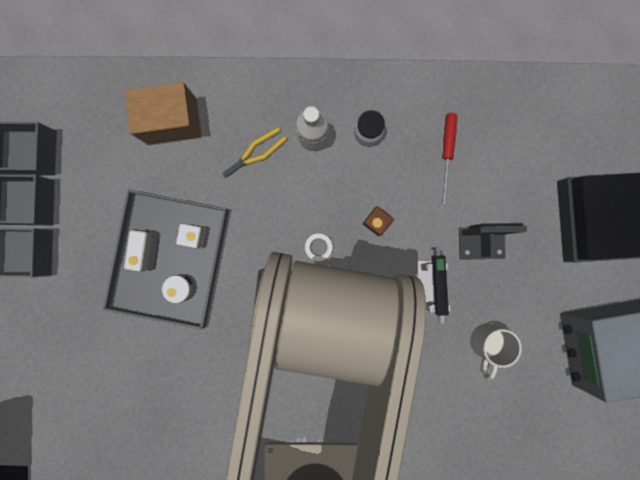

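View pics/sc7.png

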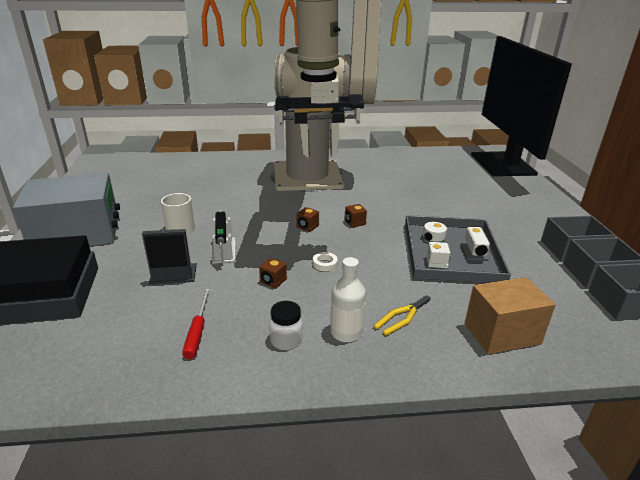

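```bash
python3 - <<'E'
from h import *
print(robot.hand_in())
E
```

```text
the job is handed in; nothing more can be done
None
```

The job is handed in after about 65 s of robot time, with every step carried out; no verdict is reported. Three cameras were on the bench (puck, cube and bullet). I found no tower camera in any view, at the start or at the end.

**What I did**
- **Tester on and off:** Each time I pushed the end button against the stop until it was fully in, at about 19 N the first time and 11.5 N the second.
- **Touches:** I touched the puck, then the cube, then the bullet. Each was held for over two seconds at roughly 2–4 N, with the tip about 2–3 mm from the pad centre.
- **Tester back:** I laid it back in its rest, then placed all three cameras in the tray.
- **Knock:** The bullet was pushed about 3 cm aside after its touch. I measured it again before picking it up.

**Last checks**
- **Cameras:** All three stand upright and apart from each other. Their tops are at 40.9, 50.8 and 60.5 mm, which is each camera's height plus the 5 mm tray floor.
- **Tester:** It lies level in its rest with its top at about 84 mm, within about 5 mm of its seat.
- **Other things:** The bystanders and the brown look-alike cubes show no visible movement, and the gripper is clear of everything.

**Small disagreements**
- The wrist and top cameras differed by 2–3 mm throughout.
- The tool built up a tilt of up to about 5.5° during the moves, so the cameras were let go about 1–3 mm above the tray floor and settled flat.
- The force reading showed no clear contact when the cameras were set down. I judged those placings by height and pictures instead.

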